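# Clear the packing scale, tare it with the carrier and load the globe bottles

## Task

Take the scraper off its stand, use it to push all the cardboard chips off the scale's pan into the red scrap tray beside it (never touch the chips with the fingers), and hang the scraper back in its fork. Then stand the empty bottle carrier flat on the pan inside the rim, let go of it, and with it standing there empty press the green tare key. Finally lower every globe bottle gently, with no drop and no knock against the carrier, upright to the floor of a cell of its own, leaving the soap bottle, the black gift box and the tape roll alone.

Things in the scene. Friction and masses are not known exactly. Their poses are not given: they have to be found in the camera images.
- scale: bench scale, fixed to the bench: grey housing with a stainless goods pan on top and a low grey key panel (76 mm deep, top 32 mm above the bench) on its -x side, towards the robot. Origin on the bench under the centre of the pan; x and y along the pan's sides, z up.
- pan (a point): centre of the pan's surface, 56 mm above the bench, axes as the scale's. The pan is 240 mm (x) by 260 mm (y); a rim 4 mm thick stands 11 mm above its surface on the -x, +x and -y sides; the +y side is open and flush.
- scrap_floor (a point): centre of the inner floor of the red scrap tray fixed along the pan's open +y side, axes as the scale's; it lies 170 mm to +y of the pan's centre. Outside 200 mm (x) by 92 mm (y), walls 3 mm thick and 44 mm high: its mouth lies 12 mm below the pan and starts just under the pan's open edge, so chips pushed over that edge fall in.
- tare (a joint): travel of the green tare key, 0 up to 0.006 m fully down; a spring returns it, fully down takes about 4 N; it counts as pressed from 4 mm on
- tare_top (a point): centre of the top of the green tare key (26 mm across, faces up, in a black housing), on the key panel 150 mm to -x and 60 mm to -y of the pan's centre
- stand: scraper stand, fixed: steel foot 100 mm square, a post, and a fork of two horizontal prongs (8 mm rods, 42 mm apart) that run from the post to the stand's -x, with tips turned up 14 mm. Origin on the bench under the middle of the prongs; z up.
- fork (a point): middle between the two prongs at the height of their upper side, 185 mm above the bench; axes as the stand's. The prongs are free from 44 mm to +x of it (the post's crosspiece, no higher than the prongs) to 30 mm to -x of it (the upturned tips).
- scraper: loose scraper, 180 g: white blade block 24 (x) by 100 (y) by 30 mm, blue neck 18 by 24 mm (z 30 to 90), blue grip head 22 (x) by 60 (y) by 48 mm (z 90 to 138). Origin: centre of the blade's underside. It hangs in the fork, neck between the prongs, head on them, axes as the stand's. Grip the head across its 22 mm; lift it 20 to 45 mm to clear the tips, draw it out to the stand's -x.
- scraper_head (a point): centre of the scraper's grip head, 114 mm above its blade's underside (24 mm above the fork's upper side when it hangs)
- chip1: loose chip of brown board lying on the pan, 28 by 20 by 9 mm, 10 g; origin at the centre of its underside. May be absent.
- chip2: loose chip of brown board lying on the pan, 28 by 20 by 9 mm, 10 g; origin at the centre of its underside. May be absent.
- chip3: loose chip of brown board lying on the pan, 28 by 20 by 9 mm, 10 g; origin at the centre of its underside. May be absent.
- chip4: loose chip of brown board lying on the pan, 28 by 20 by 9 mm, 10 g; origin at the centre of its underside. May be absent.
- carrier: loose blue bottle carrier, 400 g, 184 mm square, open on top: floor 4 mm thick, outer walls 4 mm thick and 80 mm high, a cross of 4 mm dividers 70 mm high making four cells 88 mm square with centres at x = +-45, y = +-45 mm. Origin at the centre of its underside; z up.
- carrier_bar (a point): middle of the carrier's black handle bar, an 18 mm round bar 184 mm long along the carrier's x over its middle divider, axis 118 mm above the underside, held by a 12 mm square post at each end (x = +-86 mm)
- globe1: loose globe bottle, 120 g, 100 mm high: dark blue ball 60 mm across (centre 32 mm up) on a heavy round foot 50 mm across, with a turquoise cap 28 mm across from 68 to 100 mm above the foot; take it by the cap. Origin at the centre of its foot, z along its axis. Fragile: no faster than 0.3 m/s inside the carrier; a 20 mm drop or 25 N against it is too much. May be absent.
- globe2: loose globe bottle, 120 g, 100 mm high: dark blue ball 60 mm across (centre 32 mm up) on a heavy round foot 50 mm across, with a turquoise cap 28 mm across from 68 to 100 mm above the foot; take it by the cap. Origin at the centre of its foot, z along its axis. Fragile: no faster than 0.3 m/s inside the carrier; a 20 mm drop or 25 N against it is too much. May be absent.
- globe3: loose globe bottle, 120 g, 100 mm high: dark blue ball 60 mm across (centre 32 mm up) on a heavy round foot 50 mm across, with a turquoise cap 28 mm across from 68 to 100 mm above the foot; take it by the cap. Origin at the centre of its foot, z along its axis. Fragile: no faster than 0.3 m/s inside the carrier; a 20 mm drop or 25 N against it is too much. May be absent.
- globe4: loose globe bottle, 120 g, 100 mm high: dark blue ball 60 mm across (centre 32 mm up) on a heavy round foot 50 mm across, with a turquoise cap 28 mm across from 68 to 100 mm above the foot; take it by the cap. Origin at the centre of its foot, z along its axis. Fragile: no faster than 0.3 m/s inside the carrier; a 20 mm drop or 25 N against it is too much. May be absent.
- soap: bystander: yellow bottle 60 mm across, 140 mm high; origin at the centre of its underside
- gift_box: bystander: black closed box 85 by 140 by 45 mm; origin at the centre of its underside
- tape: bystander: brown roll of tape 90 mm across, 45 mm high; origin at the centre of its underside

How it is judged (in metres and radians):
On the way, in this order (a step that is already met when the one before it is completed fails the run):
1. the scraper is lifted off its fork and taken away from the stand (distance between scraper_head and fork above 0.09 m and height (world z) of scraper above 0.05 m), for 0.1 s.
2. all chips have been pushed into the scrap tray (x of chip1 in the frame of scrap_floor between -0.1 and 0.1 m and y of chip1 in the frame of scrap_floor between -0.05 and 0.05 m and z of each of chip1, chip2, chip3, chip4 in the frame of scrap_floor below 0.036 m and x of chip2 in the frame of scrap_floor between -0.1 and 0.1 m and y of chip2 in the frame of scrap_floor between -0.05 and 0.05 m and x of chip3 in the frame of scrap_floor between -0.1 and 0.1 m and y of chip3 in the frame of scrap_floor between -0.05 and 0.05 m and x of chip4 in the frame of scrap_floor between -0.1 and 0.1 m and y of chip4 in the frame of scrap_floor between -0.05 and 0.05 m), for 0.2 s.
3. the scraper hangs in its fork again, let go (distance between scraper_head and fork below 0.042 m and angle between scraper's own z axis and vertical below 0.12 rad and linear speed of scraper below 0.03 m/s and contact force between the fingers and scraper below 0.5 N), for 0.3 s.
4. the empty carrier stands flat on the pan inside the rim, let go (x of carrier in the frame of pan between -0.028 and 0.028 m and y of carrier in the frame of pan between -0.045 and 0.06 m and z of carrier in the frame of pan below 0.006 m and angle between carrier's own z axis and vertical below 0.05 rad and horizontal distance between each of globe1, globe2, globe3, globe4 and carrier above 0.125 m and linear speed of carrier below 0.03 m/s and contact force between the fingers and carrier below 0.5 N), for 0.3 s.
5. the tare key is pressed with the empty carrier on the pan (value of joint tare above 0.004 m and x of carrier in the frame of pan between -0.028 and 0.028 m and y of carrier in the frame of pan between -0.045 and 0.06 m and z of carrier in the frame of pan below 0.006 m and angle between carrier's own z axis and vertical below 0.05 rad and horizontal distance between each of globe1, globe2, globe3, globe4 and carrier above 0.125 m), for 0.04 s.
At the end, for the whole second after the job is handed in: every bottle upright (within 0.2 rad), foot within 8 mm of the floor of its own cell; carrier flat on the pan inside the rim; all chips in the scrap tray; scraper hanging level in its fork, head on the prongs; tare key up; all at rest (all of step 2 and x of globe1 in the frame of carrier between -0.085 and 0.085 m and y of globe1 in the frame of carrier between -0.085 and 0.085 m and z of each of globe1, globe2, globe3, globe4 in the frame of carrier below 0.012 m and angle between each of globe1, globe2, globe3, globe4's own z axis and vertical below 0.2 rad and linear speed of each of globe1, globe2, globe3, globe4, scraper below 0.03 m/s and x of globe2 in the frame of carrier between -0.085 and 0.085 m and y of globe2 in the frame of carrier between -0.085 and 0.085 m and x of globe3 in the frame of carrier between -0.085 and 0.085 m and y of globe3 in the frame of carrier between -0.085 and 0.085 m and x of globe4 in the frame of carrier between -0.085 and 0.085 m and y of globe4 in the frame of carrier between -0.085 and 0.085 m and x of carrier in the frame of pan between -0.028 and 0.028 m and y of carrier in the frame of pan between -0.045 and 0.06 m and z of carrier in the frame of pan below 0.006 m and angle between carrier's own z axis and vertical below 0.05 rad and value of joint tare below 0.002 m and distance between scraper_head and fork below 0.042 m and angle between scraper's own z axis and vertical below 0.12 rad); the robot touches nothing.
It fails at once if a globe bottle is pressed or knocked against the carrier with over 25 N (contact force between any of globe1, globe2, globe3, globe4 and carrier above 25 N).
It fails at once if a globe bottle is dropped or thrust into the carrier (moves faster than 0.35 m/s between its mouth and its floor) ((x of globe1 in the frame of carrier between -0.09 and 0.09 m and y of globe1 in the frame of carrier between -0.09 and 0.09 m and z of globe1 in the frame of carrier between 0.014 and 0.075 m and linear speed of globe1 above 0.35 m/s) or (x of globe2 in the frame of carrier between -0.09 and 0.09 m and y of globe2 in the frame of carrier between -0.09 and 0.09 m and z of globe2 in the frame of carrier between 0.014 and 0.075 m and linear speed of globe2 above 0.35 m/s) or (x of globe3 in the frame of carrier between -0.09 and 0.09 m and y of globe3 in the frame of carrier between -0.09 and 0.09 m and z of globe3 in the frame of carrier between 0.014 and 0.075 m and linear speed of globe3 above 0.35 m/s) or (x of globe4 in the frame of carrier between -0.09 and 0.09 m and y of globe4 in the frame of carrier between -0.09 and 0.09 m and z of globe4 in the frame of carrier between 0.014 and 0.075 m and linear speed of globe4 above 0.35 m/s)).
It fails at once if a chip is touched by the fingers (contact force between the fingers and chip1 above 0.5 N or contact force between the fingers and chip2 above 0.5 N or contact force between the fingers and chip3 above 0.5 N or contact force between the fingers and chip4 above 0.5 N).
It fails at once if the soap bottle, gift box or tape roll is moved by more than 30 mm (distance of any of soap, gift_box, tape from where it was at the start of the episode above 0.03 m).
Of chip1, chip2, chip3, chip4 only 3 to 4 are there at a start; the rules pass over those that are not, and their reading is None.
Of globe1, globe2, globe3, globe4 only 2 to 4 are there at a start; the rules pass over those that are not, and their reading is None.
At some moment in a run one of globe1, globe2, globe3, globe4 may be knocked a few centimetres aside while the robot is not near it.
It also fails if it takes over 210 s, if anything falls off the work surface, if the arm or the gripper's body presses on something with over 40 N, if the wrist force passes 120 N, or if a joint passes its speed limit or range.

## Robot

A 6-joint arm with a two-finger parallel gripper is mounted at the origin on the work surface. World frame = base frame: x ahead of the robot, y to its left, z up, the work surface at z = 0. Lengths are in m, angles in degrees, forces in N, time in s.
With the tool pointing down it reaches from about 0.4 to 0.825 m from the base axis. Payload 7 kg.
Tool frame: the origin (TCP) lies midway between the tips of the shut fingers; the grasp point (between the pads) lies ctrl.grasp_offset behind it (ctrl.grasp_offset is the distance from the TCP to the grasp point, in m); z points along the fingers, y is the line along which they close (so a half turn about z gives the same grasp; the last joint's range is limited). The gripper opens to 88 mm and grips with 3 to 60 N. Pads are 19 mm wide; open, the fingers measure 130 mm over their backs; the gripper's body (78 mm by 193 mm) begins 47 mm behind the grasp point.
Start: joints at [79.933, 20.546, 0.682, 0, -70.136, -16.507], TCP at [0.302, 0.604, 0.227] pointing down, gripper open.
Joint ranges: [-176.03, 176.03], [-82.01, 121.73], [-58.28, 71.71], [-173.87, 95.51], [-174.79, -0.11], [-173.66, 173.66]. Speed limits (degrees/s): [136.94, 136.94, 172.46, 180, 180, 180].

## Interface

Orientations are given as [roll, pitch, yaw] about the fixed x, y, z axes, in that order (R = Rz(yaw) Ry(pitch) Rx(roll)).
In Python, from plant import ctrl gives the robot as it stands. The module is installed in compiled form; this text tells all that it offers.
- The arm moves only by the tool send_rows, never from a script. Its argument "increments" is a list that holds one entry, the list of rows, each a list of 4 numbers: the shift along the world's x, y, z normalised to -1 to 1, where 1 is 0.2 m, then the turn about the world's z normalised to -1 to 1, where 1 is 1.5 rad. In form: [[[x, y, z, roll], ...]]. A call has 1 to 12 rows; each row is the pose to reach, as a shift and turn from the pose commanded when the call began; what a row does not reach only later rows make up. A row lasts 1/8 s, in which the tool goes at most 62.5 mm and 10.7 degrees, less where a joint would pass 70% of its speed; a pose out of reach is approached as far as the arm can. A call with a number of a shift or a turn outside -1 to 1 is refused whole. A call with a gripper value outside its range is refused whole. "jaw" is the opening, from 0 (shut) to 1 (fully open), set as the call begins (left out, the last holds). The fingers move at their own pace and stop on an object; the grip force is fixed at half the most. Time passes only in rows, so rows that repeat a pose let the fingers close. It gives the time, the measured TCP pose, the force, the opening and the grip force at its end, in the units of the state.
- ctrl.get_obs(): the state, without advancing time (a new reading comes with each control period).
- ctrl.snapshot(name): name is "scene" or "top" or "wrist"; returns the picture (480x640x3 uint8, red, green, blue); there is no depth.
- ctrl.calibration(name): a dict with "mtx" (3x3 intrinsics, pixels), "eye" and "attitude" of the camera in the world. Camera axes: x right, y up, looking along -z (the intrinsics and any distortion apply to the point x, -y, -z); pixel columns grow to the right and rows downward; lengths in m; the calibration is good to about 2 mm. A picture is of the moment at which its call begins: read the wrist's pose just before it. calibration takes no time and is no camera call; for the wrist camera it gives the pose at the moment of the call.
- ctrl.close_job(): hands the job in; it is judged then, once.
Trained networks look in the newest picture that a camera, given by its name, has taken for a name from the list of things; names that differ only in an ending like _2 or _b are one class to them, and where a whole thing is asked for, a point or a joint stands for the part that bears it (a point fixed in the world has none). Each returns a list of dicts, best first, with "conf" (0 to 1); they miss things now and then, are a little off and sometimes report something else, mostly with a low value. They report only what shows in the picture. A call takes as long as a camera call.
- ctrl.trace(thing, camera): "mask" (480x640 bool, what is visible of it) and "bbox" ([left, top, right, bottom] in pixels, round what is visible of it).
- ctrl.spot_point(thing, camera): "pixel" ([row, column] in pixels: a listed point, or the origin of a listed thing).
The state is a dict: "clock": time; "joint_pos": joint angles; "qvel": joint speeds; "tau": joint torques, N m; "tool_pos": TCP position; "orientation": TCP orientation; "force": force on the tool from outside, world axes, zero at the start; "moment": the same for the moment, N m; "opening": finger opening in m; "gripper_force": force on a finger pad.
Only numpy, scipy, OpenCV 4.12 (cv2) and the standard library are available. Lean on these libraries where they do the work, as an engineer would, in place of code of your own. Each camera call takes 0.05 s, during which the arm holds its last target. There are 200 camera calls.

## Working session

There is one attempt and no reset: what is moved stays moved. The work goes in short steps, Python scripts to look and compute and a tool call to move; the robot and the scene stay as the last step left them, time stands still between calls to the robot, and variables do not carry over. Pictures are saved under pics/ and viewed, at most 14 in all, crops included, and the job is handed in when it is done.

Besides the shell and the picture viewer there is one more tool, called after ">>>" as a command line: name --argument value ..., lists and objects as JSON in quotes. send_rows: Moves the arm, as the interface text tells. Its arguments: {"type":"object","properties":{"increments":{"type":"array"},"jaw":{"type":"number"}},"required":["increments"]}

```bash
mkdir -p pics; cat > h.py <<'E'
import numpy as np, cv2
from plant import ctrl
from scipy.spatial.transform import Rotation as R
def save(cam,name):
    im=ctrl.snapshot(cam); cv2.imwrite(f'pics/{name}.png',im[:,:,::-1]); return im
E
python3 - <<'E'
from h import *
for c in ['scene','top','wrist']:
    save(c,c+'0'); k=ctrl.calibration(c); print(c,{a:np.round(b,4).tolist() if not isinstance(b,str) else b for a,b in k.items()})
print(ctrl.get_obs(), ctrl.grasp_offset)
E
```

```text
scene {'mtx': [[479.448, 0.0, 319.6207], [0.0, 479.448, 245.1152], [0.0, 0.0, 1.0]], 'eye': [1.3937, 0.2172, 0.9558], 'attitude': [44.3185, 1.2629, 102.3163]}
top {'mtx': [[574.8842, 0.0, 317.2746], [0.0, 574.8842, 243.4699], [0.0, 0.0, 1.0]], 'eye': [0.4046, 0.0325, 1.285], 'attitude': [9.724, -0.0042, -89.3846]}
wrist {'mtx': [[347.1507, 0.0, 316.1988], [0.0, 347.1507, 235.446], [0.0, 0.0, 1.0]], 'eye': [0.362, 0.5721, 0.3857], 'attitude': [-14.5281, -0.0246, -116.5893]}
{'clock': 0.15, 'joint_pos': array([ 7.99330836e+01,  2.05814058e+01,  6.47237812e-01, -1.53247487e-02,
       -7.01386518e+01, -1.65081509e+01]), 'qvel': array([ 0.06992888, -0.06843136,  0.10029243,  0.09473926, -0.04404957,
       -0.07513682]), 'tau': array([-1.28342053e-03, -5.83272815e+01,  2.93290097e+01,  7.00125173e+00,
        8.83933157e-03, -9.80806203e-05]), 'tool_pos': array([0.30181481, 0.60334282, 0.22585328]), 'orientation': array([ 1.79926088e+02, -6.87930888e-03, -2.65802786e+01]), 'force': array([-0.14059315, -0.5860254 , -0.14047927]), 'moment': array([-0.01448441, -0.00559693, -0.02374892]), 'gripper_force': 0.0, 'opening': 0.08765826132579503} 0.0188
```

View pics/top0.png

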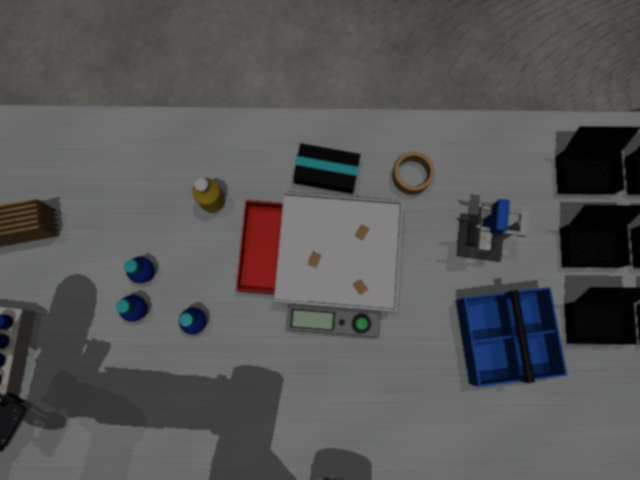

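View pics/scene0.png

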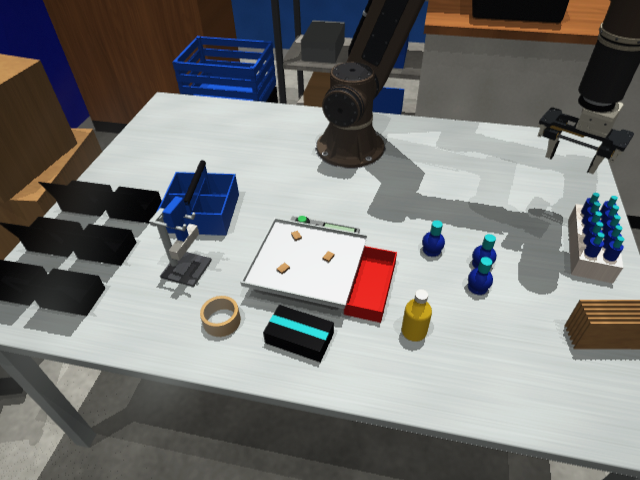

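Top view: pan at about (338,252) with 3 chips at (362,232), (314,259) and (360,287). Red tray at (260,247), tare key (361,323), scraper/stand about (500,217), carrier (511,337). There are three globes, around (140,268), (130,307) and (192,320).

```bash
cat >> h.py <<'E'
def ray(cam,px,k=None):
    k=k or ctrl.calibration(cam); K=np.array(k['mtx']); r,c=px
    d=np.array([(c-K[0,2])/K[0,0],-(r-K[1,2])/K[1,1],-1.])
    return np.array(k['eye']),R.from_euler('xyz',k['attitude'],degrees=True).apply(d)
def plane(cam,px,z,k=None):
    e,d=ray(cam,px,k); return (e+d*(z-e[2])/d[2])[:2]
def proj(cam,P,k=None):
    k=k or ctrl.calibration(cam); K=np.array(k['mtx'])
    q=R.from_euler('xyz',k['attitude'],degrees=True).inv().apply(np.atleast_2d(P)-np.array(k['eye']))
    u=K[0,0]*q[:,0]/-q[:,2]+K[0,2]; v=-K[1,1]*q[:,1]/-q[:,2]+K[1,2]
    return np.c_[v,u]
def rect(cam,mask,z):
    c=max(cv2.findContours(mask.astype(np.uint8),cv2.RETR_EXTERNAL,cv2.CHAIN_APPROX_NONE)[0],key=cv2.contourArea)
    p=np.array([plane(cam,(q[0][1],q[0][0]),z) for q in c],np.float32)
    return cv2.minAreaRect(p)
E
python3 - <<'E'
from h import *
H={'pan':.056,'scrap_floor':.015,'tare_top':.036,'fork':.185,'scraper_head':.209,'carrier_bar':.118,'carrier':0,'globe1':0,'chip1':.056,'soap':0,'gift_box':0,'tape':0,'stand':0}
for n,z in H.items():
  for c in ['top','scene']:
    print(n,c,[(np.round(plane(c,d['pixel'],z),4).tolist(),round(d['conf'],2)) for d in ctrl.spot_point(n,c)])
for n,z in [('pan',.06),('scraper_head',.233),('carrier_bar',.12),('carrier',.08),('scale',.06),('stand',.0)]:
    for d in ctrl.trace(n,'top')[:2]: print(n,d['conf'],rect('top',d['mask'],z),d['bbox'])
E
```

```text
pan top [([0.6035, -0.0096], 0.85), ([0.5972, -0.014], 0.35), ([0.42, -0.3585], 0.2)]
pan scene [([0.6045, -0.0095], 0.66), ([0.5014, -0.4169], 0.17)]
scrap_floor top [([0.6038, 0.1551], 0.6), ([0.6379, -0.3075], 0.38)]
scrap_floor scene [([0.626, 0.165], 0.59)]
tare_top top [([0.4401, -0.0591], 0.61)]
tare_top scene [([0.4177, -0.0725], 0.58)]
fork top [([0.6462, -0.3149], 0.66)]
fork scene [([0.6408, -0.3154], 0.73)]
scraper_head top [([0.6416, -0.3141], 0.82)]
scraper_head scene [([0.6746, 0.3872], 0.69), ([0.6427, -0.3161], 0.65)]
carrier_bar top [([0.4305, -0.374], 0.58)]
carrier_bar scene [([0.4216, -0.3747], 0.56), ([0.6998, 0.1663], 0.29)]
carrier top [([0.4277, -0.3764], 0.98)]
carrier scene [([0.4166, -0.385], 0.59)]
globe1 top [([0.4541, 0.3003], 0.87), ([0.5564, 0.426], 0.7), ([0.475, 0.435], 0.65)]
globe1 scene [([0.4698, 0.4325], 0.98), ([0.5521, 0.4266], 0.81), ([0.4459, 0.296], 0.64)]
chip1 top [([0.6409, -0.0643], 0.67), ([0.517, -0.0531], 0.66), ([0.5772, 0.0399], 0.43)]
chip1 scene [([0.6468, -0.0566], 0.64), ([0.574, 0.0397], 0.56), ([0.4926, 0.297], 0.54), ([0.52
[... 690 characters left out ...]
5303382874), (0.05768511816859245, 0.10441204160451889), 84.21033477783203) [473.9, 200.5, 509.0, 252.1]
carrier_bar 0.61 ((0.4191170036792755, -0.35354554653167725), (0.18434834480285645, 0.1999378502368927), 7.045818328857422) [455.5, 284.4, 571.5, 387.1]
scale 0.7 ((0.44509419798851013, -0.06052395701408386), (0.02324954979121685, 0.025190627202391624), 89.9635238647461) [353.9, 315.4, 369.0, 329.9]
scale 0.65 ((0.5753982067108154, 0.031888142228126526), (0.34750884771347046, 0.30493617057800293), 86.29145812988281) [236.4, 192.4, 403.6, 336.1]
stand 0.82 ((0.6484732031822205, -0.3638765811920166), (0.16236165165901184, 0.11844514310359955), 88.26468658447266) [457.8, 203.7, 527.4, 260.4]
```

```bash
python3 - <<'E'
import cv2
im=cv2.imread('pics/top0.png')
cv2.imwrite('pics/c1.png',cv2.resize(im[180:400,420:580],None,fx=3.4,fy=2.7,interpolation=cv2.INTER_CUBIC)) if 0 else cv2.imwrite('pics/c1.png',cv2.resize(im[185:395,230:580],(800,480),interpolation=cv2.INTER_CUBIC))
E
```

```text
(no output)
```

View pics/c1.png

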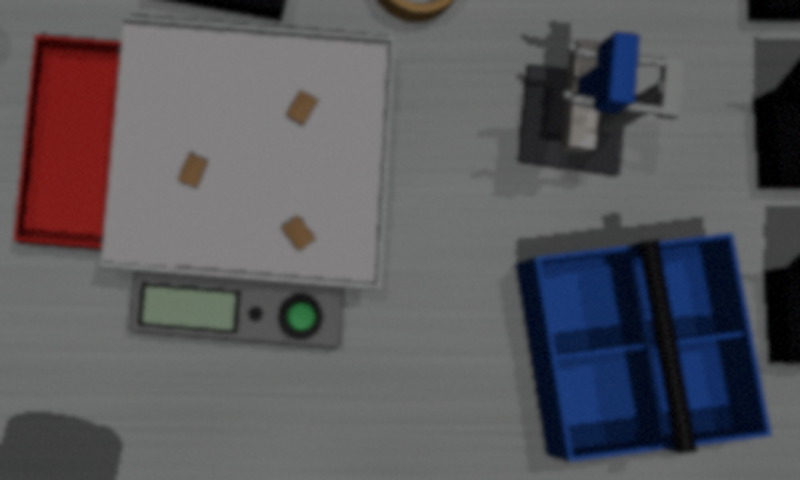

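The crop shows the pan rotated by about -4°, the carrier by about +7°, and the tare key at full-image (362,324). The stand's prongs run left to right in the image. I'll look closer at the stand to see which end the tips are on.

```bash
python3 - <<'E'
import cv2,numpy as np
from h import proj
im=cv2.imread('pics/scene0.png')
a=cv2.resize(im[150:300,130:250],(480,600),interpolation=cv2.INTER_CUBIC)
im=cv2.imread('pics/top0.png')
b=cv2.resize(im[190:270,450:535],(320,301),interpolation=cv2.INTER_CUBIC); b=cv2.copyMakeBorder(b,0,299,0,0,cv2.BORDER_CONSTANT)
cv2.imwrite('pics/c2.png',np.hstack([a,b]))
print(proj('top',[[.64,-.315,0],[.64,-.315,.185],[.64,-.315,.233],[.64,-.27,.185],[.64,-.36,.185]]))
E
```

```text
[[238.49300011 471.35787268]
 [221.69439306 496.3755743 ]
 [216.4056185  504.25200021]
 [221.45185452 473.33694335]
 [221.93696544 519.41741947]]
```

View pics/c2.png

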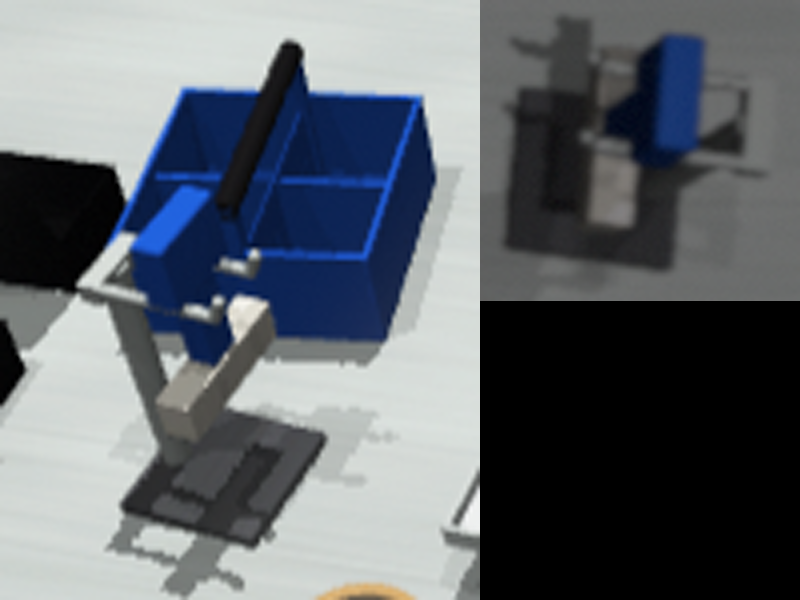

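The tips point to world +y (towards the pan) and the post is on the -y side, so the stand's yaw is about -97°. I'll move above the stand and use the wrist camera.

>>> send_rows --increments '[[[0.3,-0.9,0.65,0.228],[0.3,-0.9,0.65,0.228],[0.3,-0.9,0.65,0.228],[0.3,-0.9,0.65,0.228],[0.3,-0.9,0.65,0.228]]]' --jaw 1

```text
clock: 2.38
tool_pos: [0.3631, 0.4223, 0.36]
orientation: [-179.7, -0.1, -7.1]
force: [0.2, 0.2, -1.1]
opening: 0.0881
gripper_force: 0.0
```

>>> send_rows --increments '[[[0.3,-0.9,0,0],[0.3,-0.9,0,0],[0.3,-0.9,0,0],[0.3,-0.9,0,0]]]'

```text
clock: 2.88
tool_pos: [0.4224, 0.241, 0.3564]
orientation: [180.0, 0.0, -7.2]
force: [0.1, 1.2, 0.3]
opening: 0.0874
gripper_force: 0.0
```

>>> send_rows --increments '[[[0.3,-0.9,0,0],[0.3,-0.9,0,0],[0.3,-0.9,0,0],[0.3,-0.9,0,0]]]'

```text
clock: 3.38
tool_pos: [0.4827, 0.0613, 0.3557]
orientation: [179.9, 0.1, -7.2]
force: [-0.1, -1.0, 0.0]
opening: 0.0876
gripper_force: 0.0
```

>>> send_rows --increments '[[[0.3,-0.9,0,0],[0.3,-0.9,0,0],[0.3,-0.9,0,0],[0.3,-0.9,0,0]]]'

```text
clock: 3.88
tool_pos: [0.543, -0.1182, 0.3547]
orientation: [180.0, 0.2, -7.2]
force: [-0.0, 0.4, -1.0]
opening: 0.0878
gripper_force: 0.0
```

>>> send_rows --increments '[[[0.2,-0.9,0,0],[0.2,-0.9,0,0],[0.2,-0.9,0,0],[0.2,-0.9,0,0],[0.2,-0.9,0,0],[0.2,-0.9,0,0]]]'

```text
clock: 4.62
tool_pos: [0.5824, -0.2944, 0.3568]
orientation: [-180.0, -0.0, -6.9]
force: [0.2, 1.5, 0.2]
opening: 0.0873
gripper_force: 0.0
```

```bash
cat >> h.py <<'E'
def bluemask(im,lo=(100,120,30),hi=(130,255,255)):
    return cv2.inRange(cv2.cvtColor(im,cv2.COLOR_RGB2HSV),lo,hi)
E
python3 - <<'E'
from h import *
k=ctrl.calibration('wrist'); im=save('wrist','w1'); o=ctrl.get_obs(); print(o['tool_pos'],o['orientation'],k['eye'],k['attitude'])
for n,z in [('scraper_head',.209),('fork',.185),('carrier_bar',.118),('carrier',0)]:
    print(n,[(d['pixel'],np.round(plane('wrist',d['pixel'],z,k),4),round(d['conf'],2)) for d in ctrl.spot_point(n,'wrist')])
E
```

```text
[ 0.58236445 -0.29453336  0.35713132] [-1.79996619e+02 -5.06682270e-02 -6.85247625e+00] [ 0.6491055  -0.30383371  0.51678426] [-1.44882498e+01  6.09461857e-02 -9.68627891e+01]
scraper_head [([150.2, 327.0], array([ 0.6443, -0.3123]), 0.58)]
fork [([149.6, 328.5], array([ 0.6443, -0.3144]), 0.65)]
carrier_bar [([320.7, 397.4], array([ 0.4239, -0.3799]), 0.98)]
carrier [([288.5, 380.7], array([ 0.4172, -0.3793]), 0.56), ([146.3, 325.0], array([ 0.6469, -0.3158]), 0.53)]
```

View pics/w1.png

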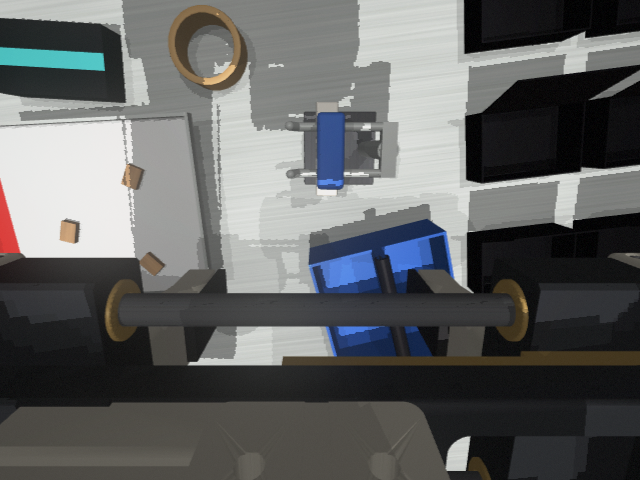

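The wrist view shows the scraper head upright at col 330, rows 112–190, with the prongs almost level. So the stand's yaw is within about 1–2° of -97°. The carrier is at (380,290).

```bash
python3 - <<'E'
from h import *
k=ctrl.calibration('wrist'); im=cv2.imread('pics/w1.png')[:,:,::-1].copy()
m=bluemask(im); m[:,:290]=0;m[:,370:]=0;m[210:]=0
ys,xs=np.nonzero(m); print(xs.min(),xs.max(),ys.min(),ys.max())
# edges per row
for r in range(ys.min(),ys.max()+1,6):
    c=xs[ys==r]; print(r,c.min(),c.max(), np.round(plane('wrist',(r,c.min()-.5),.233,k),4),np.round(plane('wrist',(r,c.max()+.5),.233,k),4))
hh=cv2.cvtColor(im,cv2.COLOR_RGB2HSV); print(hh[115:190:8,318:345:3,2])
E
```

```text
317 344 112 188
112 339 340 [ 0.6718 -0.3249] [ 0.6716 -0.3265]
118 318 344 [ 0.6694 -0.3083] [ 0.6669 -0.3291]
124 317 343 [ 0.6651 -0.307 ] [ 0.6625 -0.3279]
130 317 344 [ 0.6606 -0.3064] [ 0.658  -0.3282]
136 318 343 [ 0.656  -0.3067] [ 0.6536 -0.327 ]
142 318 343 [ 0.6515 -0.3061] [ 0.649  -0.3265]
148 318 343 [ 0.647  -0.3056] [ 0.6445 -0.326 ]
154 318 343 [ 0.6424 -0.305 ] [ 0.6399 -0.3256]
160 318 343 [ 0.6377 -0.3044] [ 0.6352 -0.3251]
166 318 343 [ 0.633  -0.3039] [ 0.6305 -0.3246]
172 318 342 [ 0.6283 -0.3033] [ 0.6259 -0.3233]
178 318 342 [ 0.6235 -0.3027] [ 0.6211 -0.3228]
184 318 342 [ 0.6187 -0.3022] [ 0.6163 -0.3224]
[[115 139 140 138 140 138 140 139 131]
 [111 141 141 140 142 142 141 141 129]
 [118 141 141 142 141 141 142 140 126]
 [118 141 141 141 141 139 141 140 127]
 [119 141 140 140 139 140 140 140 123]
 [119 139 141 141 140 140 140 137 121]
 [122 139 140 139 140 139 139 138 121]
 [121 140 138 139 138 138 138 137 119]
 [127 146 147 230 229 138 136 144 134]
 [111 123 124 123 123 122 104 122 125]]
```

>>> send_rows --increments '[[[0.31,-0.105,0,0],[0.31,-0.105,0,0],[0.31,-0.105,-0.4,0],[0.31,-0.105,-0.6,0],[0.31,-0.105,-0.7,0],[0.31,-0.105,-0.8,0],[0.31,-0.105,-0.8,0]]]'

```text
clock: 5.75
tool_pos: [0.6429, -0.3168, 0.1953]
orientation: [-180.0, 0.1, -7.0]
force: [-0.2, 0.8, 0.3]
opening: 0.0875
gripper_force: 0.0
```

>>> send_rows --increments '[[[0,0,0,0],[0,0,0,0],[0,0,0,0],[0,0,0,0],[0,0,0,0],[0,0,0,0]]]' --jaw 0

```text
clock: 6.5
tool_pos: [0.644, -0.3173, 0.1966]
orientation: [180.0, 0.0, -7.0]
force: [0.9, 0.7, 0.2]
opening: 0.0332
gripper_force: 0.0
```

>>> send_rows --increments '[[[0,0,0,0],[0,0,0,0],[0,0,0,0],[0,0,0,0]]]'

```text
clock: 7.0
tool_pos: [0.644, -0.3173, 0.1965]
orientation: [-180.0, 0.0, -7.0]
force: [0.5, 0.8, 0.0]
opening: 0.022
gripper_force: 30.0
```

>>> send_rows --increments '[[[0,0,0.1,0],[0,0,0.175,0],[0,0,0.175,0],[0,0,0.175,0],[0.03,0.25,0.175,0],[0.06,0.5,0.175,0],[0.09,0.75,0.175,0],[0.09,0.75,0.175,0],[0.09,0.75,0.175,0]]]'

```text
clock: 8.12
tool_pos: [0.6617, -0.1671, 0.2309]
orientation: [180.0, 0.1, -6.9]
force: [0.5, -0.4, -2.0]
opening: 0.0219
gripper_force: 30.0
```

```bash
python3 - <<'E'
from h import *
print(ctrl.get_obs()['force'])
f=lambda c,r:(185+r/2.286,230+c/2.286)
for n,p,z in [('+x+y',(124,20),.056),('+x-y',(391,40),.067),('-x-y',(381,288),.067),('-x+y',(101,263),.056),('tare',(301,317),.036)]:
    print(n,np.round(plane('top',f(*p),z),4))
a=np.radians(-4); c,s=np.cos(a),np.sin(a)
# scene corners (view): check model overlay
im=cv2.imread('pics/scene0.png'); im2=cv2.imread('pics/top0.png')
def pose(o,yaw,P):
    r=R.from_euler('z',yaw,degrees=True); return r.apply(P)+np.array([o[0],o[1],0])
P=np.array([[.124,.13,.056],[.124,-.134,.067],[-.124,-.134,.067],[-.124,.13,.056],[-.15,-.06,.036],[0.1,.216,.044],[-.1,.216,.044]])
for y in (-4,-4.5):
    print(y,'top',np.round(proj('top',pose((.604,-.0095),y,P)),1).tolist())
print('scene',np.round(proj('scene',pose((.604,-.0095),-4,P)),1).tolist())
big=[]
for cam,img,(r0,c0,h,w) in [('top',im2,(185,225,160,200)),('scene',im,(210,230,120,180))]:
    s=400/w if cam=='top' else 400/w
    b=cv2.resize(img[r0:r0+h,c0:c0+w],(400,int(h*s)),interpolation=cv2.INTER_CUBIC)
    for r,c in proj(cam,pose((.604,-.0095),-4,P)): cv2.drawMarker(b,(int((c-c0)*s),int((r-r0)*s)),(0,255,255),cv2.MARKER_CROSS,12,1)
    big.append(cv2.copyMakeBorder(b,0,330-b.shape[0],0,0,cv2.BORDER_CONSTANT))
cv2.imwrite('pics/ov.png',np.hstack(big))
E
```

```text
[ 0.45323592 -0.4416895  -1.99310125]
+x+y [0.7254 0.1086]
+x-y [ 0.7057 -0.1466]
-x-y [ 0.4708 -0.1341]
-x+y [0.4918 0.1253]
tare [ 0.4445 -0.0627]
-4 top [[188.8, 283.0], [196.9, 403.4], [310.9, 396.8], [301.1, 272.5], [321.0, 359.9], [197.6, 243.8], [287.2, 234.4]]
-4.5 top [[188.3, 283.6], [197.4, 403.8], [311.4, 396.3], [300.6, 272.1], [321.2, 359.3], [196.8, 244.3], [286.3, 234.1]]
scene [[311.2, 344.2], [284.9, 237.9], [217.7, 273.4], [238.1, 367.2], [224.4, 302.4], [314.2, 382.6], [253.7, 397.5]]
```

View pics/ov.png

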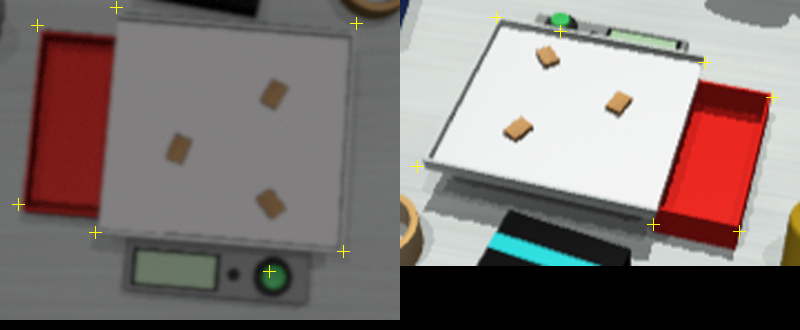

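```bash
python3 - <<'E'
from h import *
from scipy.optimize import least_squares
P=np.array([[.12,.13,.056],[.12,-.13,.067],[-.12,-.13,.067],[-.12,.13,.056],[-.15,-.06,.036],[0.1,.216,.044],[-.1,.216,.044]])
T=np.array([[185+r/2,225+c/2] for c,r in [(117,18),(353,38),(343,248),(97,233),(272,276),(42,32),(23,212)]])
S=np.array([[210+r/2.222,230+(c-400)/2.222] for c,r in [(658,212),(427,166),(501,24),(703,62),(561,19),(739,232),(771,95)]])
kt,ks=ctrl.calibration('top'),ctrl.calibration('scene')
def pose(v): return R.from_euler('z',v[2]).apply(P)+np.array([v[0],v[1],0])
for w in [(1,1),(1,0),(0,1)]:
    f=lambda v: np.r_[w[0]*(proj('top',pose(v),kt)-T).ravel(),w[1]*(proj('scene',pose(v),ks)-S).ravel()]
    s=least_squares(f,[.6,-.01,-.07],loss='soft_l1'); print(s.x[:2],np.degrees(s.x[2]),np.round(s.fun,1).tolist())
    v=s.x
for d in [(.6409,-.0643),(.517,-.0531),(.5772,.0399),(.6468,-.0566),(.5219,-.0625),(.574,.0397)]:
    print(np.round(R.from_euler('z',4,degrees=True).apply([d[0]-.6,d[1]+.011,0]),3))
E
```

```text
[ 0.59891784 -0.0107291 ] -3.541335846678034 [-0.8, -0.6, -3.7, 0.1, 1.8, -0.3, 0.7, 0.1, 0.2, 0.0, -0.4, -2.2, -0.6, -1.4, 2.4, -1.1, -2.0, -1.6, -3.0, -1.5, -0.5, 0.1, 4.6, -0.5, -2.6, 0.2, -1.1, 0.0]
[ 0.59833842 -0.01180653] -3.6107469982951197 [-0.6, -0.0, -3.4, 0.7, 2.2, 0.1, 0.9, 0.5, 0.5, 0.5, -0.3, -1.6, -0.4, -0.9, 0.0, -0.0, -0.0, -0.0, -0.0, -0.0, -0.0, -0.0, 0.0, -0.0, -0.0, -0.0, -0.0, -0.0]
[ 0.60203679 -0.00855294] -3.4213187187201712 [-0.0, -0.0, -0.0, -0.0, 0.0, -0.0, -0.0, -0.0, -0.0, -0.0, -0.0, -0.0, -0.0, -0.0, 3.5, -0.3, -0.8, -1.1, -2.1, -1.2, 0.3, 0.7, 5.5, -0.1, -1.5, 1.1, -0.2, 0.7]
[ 0.045 -0.05   0.   ]
[-0.08  -0.048  0.   ]
[-0.026  0.049  0.   ]
[ 0.05  -0.042  0.   ]
[-0.074 -0.057  0.   ]
[-0.029  0.049  0.   ]
```

>>> send_rows --increments '[[[-0.62,0.3,0,0.037],[-0.62,0.3,0,0.037],[-0.62,0.3,0,0.037],[-0.62,0.3,0,0.037],[-0.62,0.3,-0.15,0.037],[-0.62,0.3,-0.3,0.037],[-0.62,0.3,-0.345,0.037],[-0.62,0.3,-0.345,0.037],[-0.62,0.3,-0.345,0.037]]]'

```text
clock: 9.25
tool_pos: [0.539, -0.1076, 0.1636]
orientation: [180.0, -0.1, -3.8]
force: [0.5, 0.9, -1.4]
opening: 0.0218
gripper_force: 30.0
```

```bash
python3 - <<'E'
from h import *
o=ctrl.get_obs(); print(o['tool_pos'],o['orientation'],o['force'])
a=save('top','t2'); b=save('scene','s2')
a=cv2.resize(a[185:345,225:425],(400,320)); b=cv2.resize(b[180:340,220:420],(400,320))
cv2.imwrite('pics/v2.png',np.hstack([a,b])[:,:,::-1])
E
```

```text
[ 0.5390077  -0.10760954  0.163591  ] [ 1.79993959e+02 -8.85557244e-02 -3.80598743e+00] [ 0.51869816  0.92650458 -1.41395178]
```

View pics/v2.png

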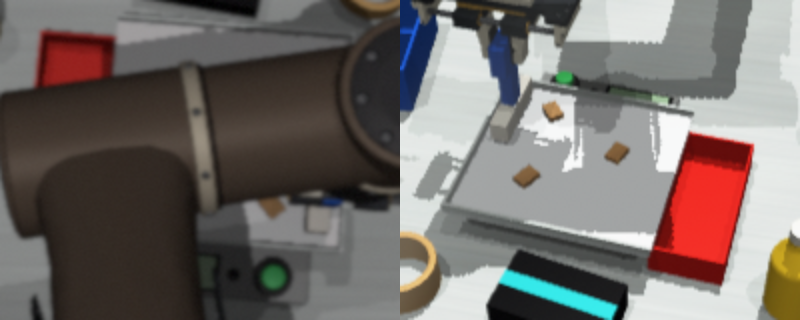

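>>> send_rows --increments '[[[0,0,-0.02,0],[0,0,-0.02,0],[0.005,0.06,-0.02,0],[0.0085,0.125,-0.02,0],[0.023,0.184,-0.02,-0.018],[0.037,0.242,-0.02,-0.035],[0.051,0.3,-0.02,-0.053],[0.066,0.359,-0.02,-0.07],[0.08,0.418,-0.02,-0.088],[0.094,0.476,-0.02,-0.105],[0.109,0.535,-0.02,-0.123],[0.123,0.593,-0.02,-0.14]]]'

```text
clock: 10.85
tool_pos: [0.5626, 0.0126, 0.1586]
orientation: [-180.0, -0.0, -15.8]
force: [0.2, 0.0, -1.5]
opening: 0.0217
gripper_force: 30.0
```

```bash
python3 - <<'E'
from h import *
o=ctrl.get_obs(); print(o['tool_pos'],o['orientation'],o['force'])
b=save('scene','s3')
cv2.imwrite('pics/v3.png',cv2.resize(b[180:340,220:420],(600,480))[:,:,::-1])
E
```

```text
[0.56259694 0.01256606 0.15863171] [-1.79997468e+02 -4.20142410e-03 -1.58415193e+01] [ 0.21273105  0.04208861 -1.52622584]
```

View pics/v3.png

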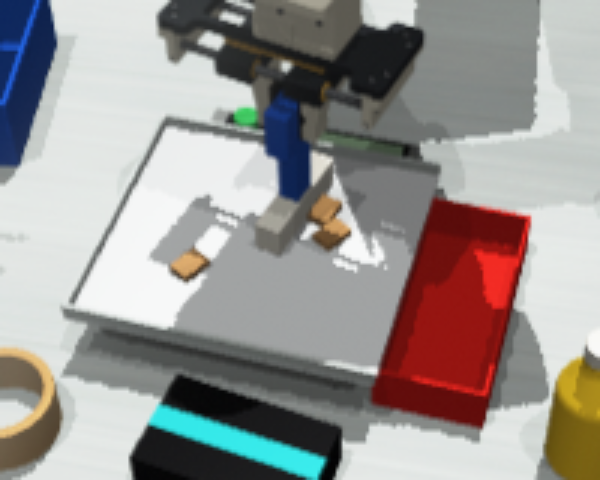

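The blade is carrying two chips ahead of it, well inside its width. The third chip is still at (188,264). Continuing the sweep over the edge.

>>> send_rows --increments '[[[0.014,0.058,0,0],[0.029,0.117,0,0],[0.043,0.175,0,0],[0.057,0.233,0,0],[0.071,0.29,0,0],[0.086,0.35,0,0],[0.1,0.41,0,0],[0.114,0.466,0,0],[0.13,0.53,0,0],[0.145,0.59,0,0],[0.158,0.645,0,0],[0.158,0.645,0,0]]]'

```text
clock: 12.4
tool_pos: [0.5944, 0.1411, 0.1584]
orientation: [180.0, -0.0, -15.8]
force: [-0.3, -0.1, -1.7]
opening: 0.0218
gripper_force: 30.0
```

```bash
python3 - <<'E'
from h import *
o=ctrl.get_obs(); print(o['tool_pos'],o['orientation'],o['force'])
b=save('scene','s4')
cv2.imwrite('pics/v4.png',cv2.resize(b[180:340,220:420],(600,480))[:,:,::-1])
E
```

```text
[0.5943517  0.14109748 0.1584315 ] [ 1.79997913e+02 -1.60877909e-05 -1.57802873e+01] [-0.31986832 -0.07790764 -1.71603592]
```

View pics/v4.png

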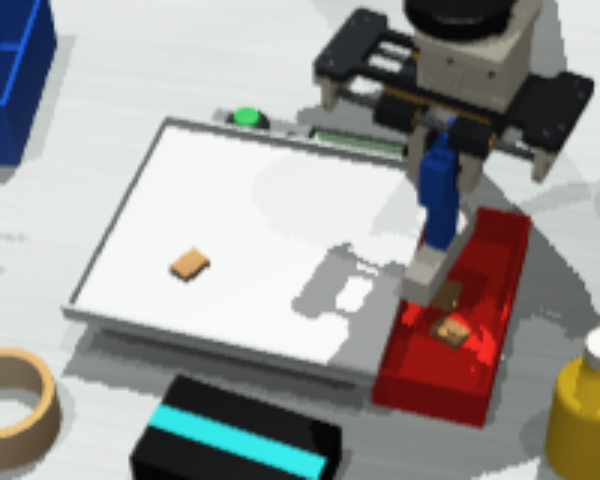

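Both chips are in the tray. Now lane A for the last one.

>>> send_rows --increments '[[[0,0,0.2,0],[0,0,0.2,0],[0.2,-0.95,0.2,0.14],[0.2,-0.95,0.2,0.14],[0.2,-0.95,0.2,0.14],[0.2,-0.95,0.2,0.14],[0.2,-0.95,0.2,0.14]]]'

```text
clock: 13.32
tool_pos: [0.6337, -0.0507, 0.1979]
orientation: [-180.0, 0.1, -3.9]
force: [0.5, 1.1, -1.4]
opening: 0.022
gripper_force: 30.0
```

>>> send_rows --increments '[[[0,-0.325,0,0],[0,-0.325,0,0],[0,-0.325,0,0],[0,-0.325,-0.1,0],[0,-0.325,-0.2,0],[0,-0.325,-0.2,0],[0,-0.26,-0.2,0],[0,-0.2,-0.2,0],[0,-0.14,-0.2,0],[0,-0.08,-0.2,0],[0,-0.02,-0.2,0],[0,0.04,-0.2,0]]]'

```text
clock: 14.82
tool_pos: [0.6342, -0.0409, 0.1586]
orientation: [-180.0, -0.0, -3.8]
force: [-0.6, 0.4, -1.3]
opening: 0.0221
gripper_force: 30.0
```

>>> send_rows --increments '[[[0.004,0.06,0,0],[0.008,0.12,0,0],[0.012,0.18,0,0],[0.016,0.24,0,0],[0.02,0.3,0,0],[0.024,0.36,0,0],[0.028,0.42,0,0],[0.032,0.48,0,0],[0.036,0.54,0,0],[0.04,0.6,0,0],[0.044,0.66,0,0],[0.048,0.72,0,0]]]'

```text
clock: 16.32
tool_pos: [0.6438, 0.1031, 0.1585]
orientation: [180.0, 0.0, -3.8]
force: [0.1, 0.2, -1.5]
opening: 0.0221
gripper_force: 30.0
```

>>> send_rows --increments '[[[0.004,0.06,0,0],[0.008,0.12,0,0],[0.012,0.18,0,0],[0.014,0.215,0,0],[0.014,0.215,0,0]]]'

```text
clock: 16.95
tool_pos: [0.6466, 0.1458, 0.1585]
orientation: [180.0, 0.0, -3.8]
force: [0.4, -0.0, -1.9]
opening: 0.0219
gripper_force: 30.0
```

```bash
python3 - <<'E'
from h import *
o=ctrl.get_obs(); print(o['tool_pos'],o['orientation'],o['force'])
b=save('scene','s5')
cv2.imwrite('pics/v5.png',cv2.resize(b[180:340,220:420],(600,480))[:,:,::-1])
E
```

```text
[0.64655097 0.14577529 0.15846744] [ 1.79996014e+02  6.41917418e-03 -3.76362436e+00] [ 0.41913408 -0.03789151 -1.9250803 ]
```

View pics/v5.png

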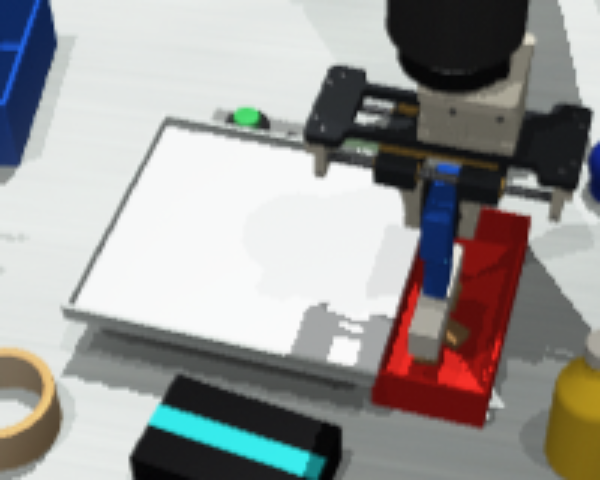

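Pan is clear. Hang the scraper back, reversing the way it came out.

>>> send_rows --increments '[[[0,0,0.365,0],[0,0,0.365,0],[0.04,-0.4,0.365,-0.037],[0.04,-0.8,0.365,-0.037],[0.04,-0.8,0.365,-0.037],[0.04,-0.8,0.365,-0.037],[0.04,-0.8,0.365,-0.037]]]'

```text
clock: 17.88
tool_pos: [0.6544, -0.0151, 0.2314]
orientation: [-180.0, 0.0, -7.0]
force: [-0.2, -0.3, -1.9]
opening: 0.0219
gripper_force: 30.0
```

>>> send_rows --increments '[[[0.036,-0.3,0,0],[0.036,-0.6,0,0],[0.036,-0.765,0,0],[0.036,-0.765,0,0],[0.036,-0.765,0,0],[0.036,-0.765,0,0]]]'

```text
clock: 18.62
tool_pos: [0.662, -0.1663, 0.2316]
orientation: [-180.0, -0.0, -6.9]
force: [-0.8, -0.1, -1.2]
opening: 0.0218
gripper_force: 30.0
```

```bash
python3 - <<'E'
from h import *
o=ctrl.get_obs(); print(o['tool_pos'],o['orientation'],o['force'])
save('scene','s6')
for d in ctrl.trace('chip1','scene'): print(d['conf'],d['bbox'],d['mask'].sum())
for d in ctrl.spot_point('chip1','scene'): print(d, plane('scene',d['pixel'],.01))
E
```

```text
[ 0.66201214 -0.16630075  0.23161178] [-1.79992998e+02 -5.20548919e-03 -6.88047446e+00] [-0.80803277 -0.13728559 -1.17080434]
0.56 [357.5, 289.6, 366.9, 305.0] 113
0.29 [403.7, 291.9, 430.7, 342.2] 1085
{'pixel': [280.4, 367.2], 'conf': 0.58} [0.59571027 0.14660625]
{'pixel': [287.7, 368.0], 'conf': 0.5} [0.61917546 0.15209121]
{'pixel': [269.5, 189.6], 'conf': 0.42} [ 0.64998835 -0.31908174]
{'pixel': [298.6, 364.9], 'conf': 0.4} [0.65512854 0.14958815]
```

Three chips in the tray. Inserting the scraper (Δx -0.018, Δy -0.151, then z -0.034).

>>> send_rows --increments '[[[-0.022,-0.19,0,0],[-0.044,-0.375,0,0],[-0.066,-0.56,0,0],[-0.09,-0.755,0,0],[-0.09,-0.755,0,0],[-0.09,-0.755,0,0],[-0.09,-0.755,-0.06,0],[-0.09,-0.755,-0.12,0],[-0.09,-0.755,-0.16,0],[-0.09,-0.755,-0.173,0],[-0.09,-0.755,-0.173,0]]]'

```text
clock: 20.15
tool_pos: [0.6438, -0.3187, 0.1968]
orientation: [180.0, 0.0, -7.0]
force: [0.2, 0.3, -0.7]
opening: 0.0218
gripper_force: 30.0
```

```bash
python3 - <<'E'
from h import *
o=ctrl.get_obs(); print(o['tool_pos'],o['orientation'],o['force'],o['moment'])
b=save('scene','s7')
cv2.imwrite('pics/v7.png',cv2.resize(b[130:290,120:280],(480,480))[:,:,::-1])
E
```

```text
[ 0.64379994 -0.31871045  0.19680675] [ 1.79993108e+02  1.46504059e-02 -6.96994505e+00] [ 0.1523175   0.26322593 -0.67522088] [-0.08304344 -0.00172645  0.01420958]
```

View pics/v7.png

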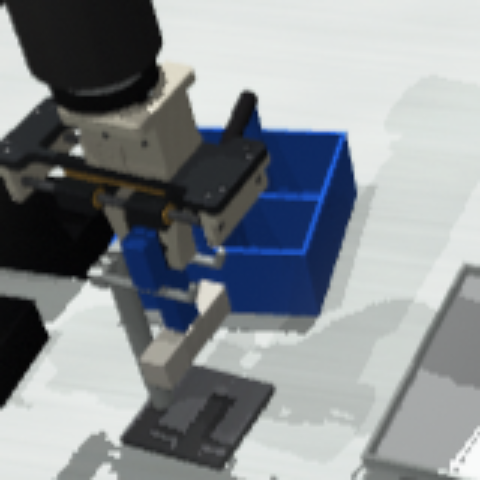

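The scraper is seated with its neck between the prongs. Release, rise, and compute the bar pose.

>>> send_rows --increments '[[[0,0,0,0],[0,0,0,0],[0,0,0,0],[0,0,0,0],[0,0,0.3,0],[0,0,0.6,0],[0,0,0.8,0],[0,0,0.8,0]]]' --jaw 1

```text
clock: 21.2
tool_pos: [0.6448, -0.3194, 0.3618]
orientation: [179.9, -0.4, -7.0]
force: [0.4, 0.2, -1.2]
opening: 0.0872
gripper_force: 0.0
```

>>> send_rows --increments '[[[-0.8,-0.2,0,0],[-0.8,-0.2,0,0],[-0.8,-0.2,0,0],[-0.8,-0.2,0,0],[-0.8,-0.2,0,0]]]'

```text
clock: 21.82
tool_pos: [0.4838, -0.3587, 0.3566]
orientation: [-180.0, 0.0, -7.0]
force: [0.3, 0.2, 0.7]
opening: 0.0876
gripper_force: 0.0
```

>>> send_rows --increments '[[[-0.8,0,0,0.14],[-0.8,0,0,0.14],[-0.8,0,0,0.14],[-0.8,0,0,0.14],[-0.8,0,0,0.14]]]'

```text
clock: 22.45
tool_pos: [0.3247, -0.3587, 0.3566]
orientation: [-180.0, 0.0, 5.1]
force: [0.9, -0.4, -0.4]
opening: 0.0876
gripper_force: 0.0
```

```bash
python3 - <<'E'
from h import *
a=plane('top',(292.2,514.3),.122); b=plane('top',(381,529.2),.122); print(a,b,(a+b)/2,np.linalg.norm(a-b),np.degrees(np.arctan2(*(a-b)[::-1])))
o=ctrl.get_obs(); print(o['tool_pos'],o['orientation'])
k=ctrl.calibration('wrist'); im=save('wrist','w2'); s=save('scene','s8')
for d in ctrl.spot_point('carrier_bar','wrist'): print(d,plane('wrist',d['pixel'],.118,k))
for n in ('scraper_head','fork'): print(n,[d for d in ctrl.spot_point(n,'scene')][:1])
b=cv2.resize(s[130:290,120:280],(320,320)); cv2.imwrite('pics/v8.png',np.hstack([cv2.resize(im,(480,360)),cv2.copyMakeBorder(b,0,40,0,0,cv2.BORDER_CONSTANT)])[:,:,::-1])
E
```

```text
[ 0.50812952 -0.36506745] [ 0.33324805 -0.38619043] [ 0.42068879 -0.37562894] 0.17615251531235246 6.887084158834097
[ 0.32474709 -0.35870524  0.35661098] [-1.79982833e+02  1.54529993e-02  5.07939061e+00]
{'pixel': [119.0, 342.3], 'conf': 0.82} [ 0.42211749 -0.37963322]
scraper_head [{'pixel': [212.6, 171.1], 'conf': 0.95}]
fork [{'pixel': [220.8, 175.4], 'conf': 0.68}]
```

View pics/v8.png

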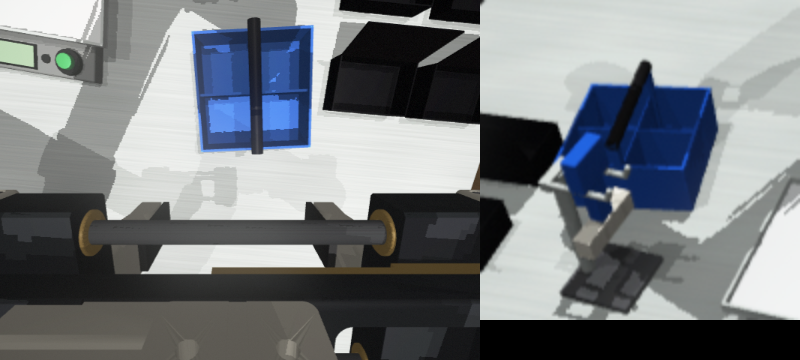

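The scraper hangs level. In the wrist view (0.75 scale) the bar runs from (253,18) to (257,154).

```bash
python3 - <<'E'
from h import *
k=ctrl.calibration('wrist')
a=plane('wrist',(24,337.3),.122,k); b=plane('wrist',(205.3,342.7),.122,k); print(a,b,(a+b)/2,np.linalg.norm(a-b),np.degrees(np.arctan2(*(a-b)[::-1])))
for d in ctrl.trace('carrier','wrist')[:1]: print(rect('wrist',d['mask'],.08,k))
for d in ctrl.spot_point('tare_top','wrist'): print(d['conf'],plane('wrist',d['pixel'],.036,k))
print(plane('wrist',(60.5/.75,67/.75),.036,k))
E
```

```text
[ 0.51192138 -0.36437356] [ 0.32793405 -0.38981093] [ 0.41992771 -0.37709225] 0.18573744297067848 7.871590378630676Traceback (most recent call last):
  File "<stdin>", line 4, in <module>
TypeError: rect() takes 3 positional arguments but 4 were given
```

>>> send_rows --increments '[[[0.476,-0.089,0,0.028],[0.476,-0.089,0,0.028],[0.476,-0.089,-0.3,0.028],[0.476,-0.089,-0.5,0.028],[0.476,-0.089,-0.5,0.028]]]'

```text
clock: 23.38
tool_pos: [0.4177, -0.3756, 0.2538]
orientation: [-179.8, 0.3, 7.5]
force: [-0.2, -0.4, 0.9]
opening: 0.0876
gripper_force: 0.0
```

>>> send_rows --increments '[[[0,0,-0.2,0],[0,0,-0.4,0],[0,0,-0.6,0],[0,0,-0.7,0],[0,0,-0.785,0],[0,0,-0.785,0],[0,0,-0.785,0]]]'

```text
clock: 24.25
tool_pos: [0.4203, -0.3773, 0.1018]
orientation: [179.9, -0.1, 7.5]
force: [-0.4, -0.9, 1.2]
opening: 0.0879
gripper_force: 0.0
```

>>> send_rows --increments '[[[0,0,0,0],[0,0,0,0],[0,0,0,0],[0,0,0,0],[0,0,0,0],[0,0,0,0],[0,0,0,0],[0,0,0,0],[0,0,0,0],[0,0,0,0]]]' --jaw 0

```text
clock: 25.5
tool_pos: [0.419, -0.3766, 0.0999]
orientation: [180.0, -0.0, 7.5]
force: [0.1, -1.3, -1.2]
opening: 0.0171
gripper_force: 30.0
```

>>> send_rows --increments '[[[0,0,0.1,0],[0,0,0.25,0],[0,0,0.45,0],[0,0,0.6,0],[0,0.3,0.6,-0.03],[0,0.55,0.6,-0.07],[0,0.8,0.6,-0.1],[0,0.95,0.6,-0.13],[0,0.95,0.6,-0.13],[0,0.95,0.6,-0.13]]]'

```text
clock: 26.75
tool_pos: [0.4186, -0.1864, 0.2196]
orientation: [-180.0, 0.0, -3.7]
force: [-0.3, -0.2, -4.4]
opening: 0.0173
gripper_force: 30.0
```

>>> send_rows --increments '[[[0,0.3,0,0],[0,0.6,0,0],[0.2,0.875,0,0],[0.45,0.875,0,0],[0.7,0.875,0,0],[0.9,0.875,0,0],[0.9,0.875,0,0],[0.9,0.875,0,0],[0.9,0.875,0,0]]]'

```text
clock: 27.88
tool_pos: [0.5983, -0.0121, 0.2199]
orientation: [180.0, 0.0, -3.7]
force: [-0.1, -0.7, -5.2]
opening: 0.0174
gripper_force: 30.0
```

```bash
python3 - <<'E'
from h import *
o=ctrl.get_obs(); print(o['tool_pos'],o['orientation'],o['force'],o['moment'])
b=save('scene','s9'); t=save('top','t9')
P=np.array([[.12,.13,.056],[.12,-.13,.067],[-.12,-.13,.067],[-.12,.13,.056]]); P=R.from_euler('z',-3.7,degrees=True).apply(P)+np.array([.599,-.011,0])
s=3
b2=cv2.resize(b[110:310,200:400],(600,600)); 
for r,c in proj('scene',P): cv2.drawMarker(b2,(int((c-200)*s),int((r-110)*s)),(255,255,0),cv2.MARKER_CROSS,14,1)
cv2.imwrite('pics/v9.png',b2[:,:,::-1])
E
```

```text
[ 0.5983069  -0.01212896  0.2198555 ] [ 1.79995935e+02  2.99957048e-02 -3.74624566e+00] [-0.07330943 -0.70495068 -5.24655231] [-0.00095988  0.10345936 -0.00251978]
```

View pics/v9.png

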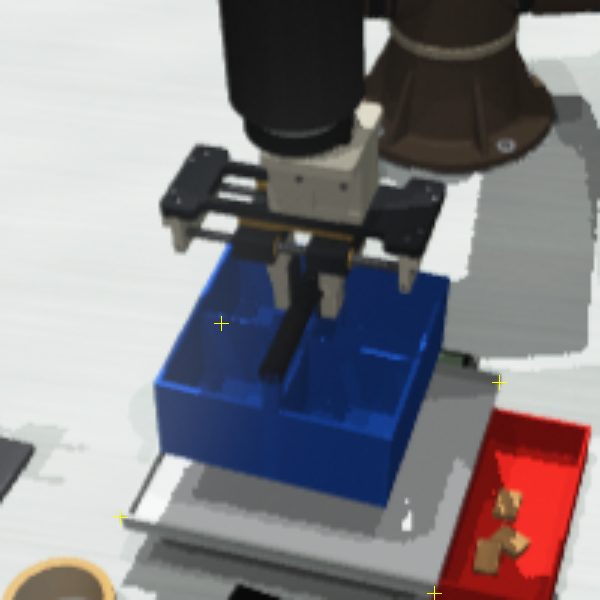

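Three chips are in the tray and the carrier hangs level over the pan. Lowering.

>>> send_rows --increments '[[[0,0,-0.08,0],[0,0,-0.16,0],[0,0,-0.22,0],[0,0,-0.26,0],[0,0,-0.29,0],[0,0,-0.3,0],[0,0,-0.31,0],[0,0,-0.315,0],[0,0,-0.318,0],[0,0,-0.318,0]]]'

```text
clock: 29.22
tool_pos: [0.6003, -0.0125, 0.1587]
orientation: [180.0, -0.2, -3.7]
force: [-1.6, -6.1, 5.7]
opening: 0.0169
gripper_force: 30.0
```

```bash
python3 - <<'E'
from h import *
o=ctrl.get_obs(); print(o['tool_pos'],o['orientation'],o['force'],o['moment'])
b=save('scene','s10')
P=R.from_euler('z',-3.7,degrees=True).apply(np.array([[x,y,z] for x in(.092,-.092) for y in (.092,-.092) for z in (.056,.136)]))+np.array([.6,-.0115,0])
b2=cv2.resize(b[150:310,220:400],(720,640))[:600]
for r,c in proj('scene',P): cv2.drawMarker(b2,(int((c-220)*4),int((r-150)*4)),(255,255,0),cv2.MARKER_CROSS,14,1)
cv2.imwrite('pics/v10.png',b2[:,:,::-1])
E
```

```text
[ 0.60034094 -0.01246499  0.15866087] [179.95501065  -0.21038127  -3.69245454] [-1.64439777 -6.10710857  5.70445303] [-1.72585915  0.38926199  0.08724122]
```

View pics/v10.png

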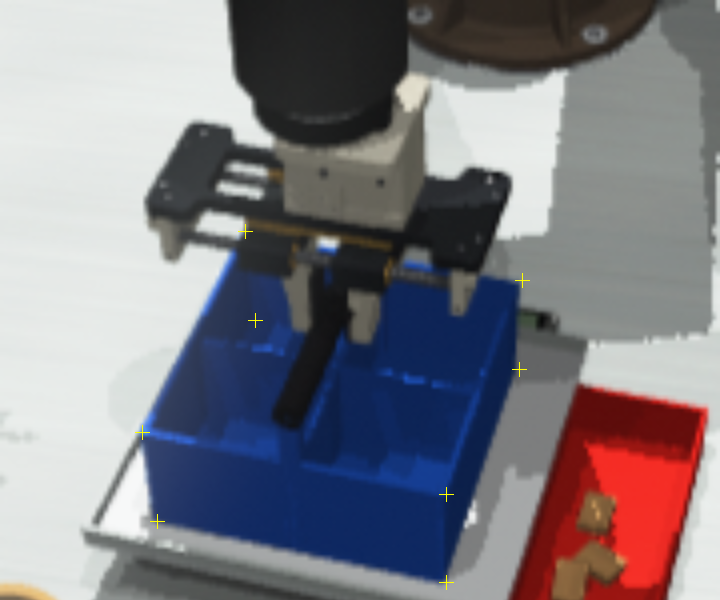

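The carrier matches the model resting on the pan, well inside the rim. Release and retract, then photograph.

>>> send_rows --increments '[[[0,0,0,0],[0,0,0,0],[0,0,0,0],[0,0,0,0],[0,0,0.2,0],[0,0,0.5,0],[0,0,0.7,0],[0,0,0.7,0]]]' --jaw 1

```text
clock: 30.28
tool_pos: [0.6007, -0.0113, 0.3004]
orientation: [-179.9, -0.4, -3.7]
force: [-0.3, 0.8, -0.1]
opening: 0.0866
gripper_force: 0.0
```

>>> send_rows --increments '[[[-0.95,0,0,0],[-0.95,0,0,0],[-0.95,0,0,0],[-0.95,0,0,0],[-0.95,0,0,0]]]' --jaw 0

```text
clock: 30.9
tool_pos: [0.4089, -0.0113, 0.2965]
orientation: [-180.0, -0.1, -3.7]
force: [-0.0, 0.2, -0.7]
opening: 0.043
gripper_force: 0.0
```

```bash
python3 - <<'E'
from h import *
k=ctrl.calibration('wrist'); w=save('wrist','w11'); o=ctrl.get_obs(); print(o['tool_pos'],o['orientation'],k['eye'])
s=save('scene','s11'); 
for c,kk in (('wrist',k),('scene',None)):
  for n,z in (('carrier_bar',.174),('carrier',.056),('tare_top',.036)): print(c,n,[(d['pixel'],round(d['conf'],2),np.round(plane(c,d['pixel'],z,kk),4)) for d in ctrl.spot_point(n,c)[:2]])
P=R.from_euler('z',-3.7,degrees=True).apply(np.array([[x,y,z] for x in(.092,-.092) for y in (.092,-.092) for z in (.056,.136)]))+np.array([.5985,-.0115,0])
for r,c in proj('scene',P): cv2.drawMarker(s,(int(c),int(r)),(255,255,0),cv2.MARKER_CROSS,5,1)
for r,c in proj('wrist',P,k): cv2.drawMarker(w,(int(c),int(r)),(255,255,0),cv2.MARKER_CROSS,5,1)
b=cv2.resize(s[180:340,220:420],(400,320)); cv2.imwrite('pics/v11.png',np.hstack([cv2.resize(w,(400,300)),b[:300]])[:,:,::-1])
E
```

```text
[ 0.40941557 -0.01131982  0.29623116] [-1.79996210e+02 -8.77823871e-03 -3.69419169e+00] [ 0.47584217 -0.01717142  0.45643824]
wrist carrier_bar []
wrist carrier [([21.2, 307.9], 0.56, array([ 0.6003, -0.016 ]))]
wrist tare_top [([174.2, 359.8], 0.66, array([ 0.4399, -0.0665]))]
scene carrier_bar [([226.8, 304.7], 0.71, array([ 0.5988, -0.0102]))]
scene carrier [([262.5, 306.2], 0.8, array([ 0.606 , -0.0099]))]
scene tare_top []
```

View pics/v11.png

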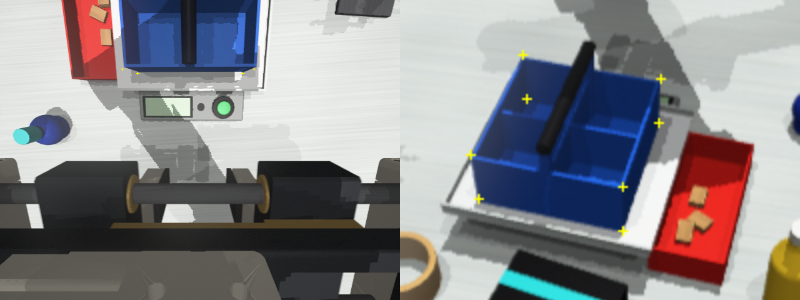

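```bash
python3 - <<'E'
from h import *
k=ctrl.calibration('wrist'); im=cv2.imread('pics/w11.png')[:,:,::-1].copy()
m=cv2.inRange(cv2.cvtColor(im,cv2.COLOR_RGB2HSV),(55,120,60),(85,255,255)); m[:,:320]=0;m[:,400:]=0
ys,xs=np.nonzero(m); print(len(xs),ys.mean(),xs.mean(),plane('wrist',(ys.mean(),xs.mean()),.038,k), k['eye'])
o=ctrl.get_obs(); print(o['joint_pos'],o['opening'])
im=cv2.imread('pics/s11.png'); 
for n in ('top',): save(n,'t12'); print([ (np.round(plane(n,d['pixel'],0),4),d['conf']) for d in ctrl.spot_point('globe1',n)])
print([ (np.round(plane('scene',d['pixel'],0),4),d['conf']) for d in ctrl.spot_point('globe1','scene')])
E
```

```text
97 170.5463917525773 359.7113402061856 [ 0.44413606 -0.06673514] [ 0.47660681 -0.01725926  0.45566642]
[ 2.63143939e+01 -8.15781767e+00 -2.32091815e+01 -1.35455045e-03
 -7.50277666e+01  5.99504489e+01] 0.01091256338457791
[(array([0.431 , 0.2879]), 0.96), (array([0.5507, 0.4264]), 0.85), (array([0.4757, 0.4311]), 0.66), (array([0.5825, 0.1473]), 0.66), (array([0.601 , 0.1679]), 0.37)]
[(array([0.4758, 0.4259]), 0.95), (array([0.5606, 0.424 ]), 0.77), (array([ 0.7848, -0.1812]), 0.7)]
```

>>> send_rows --increments '[[[0.175,-0.265,-0.2,0],[0.175,-0.265,-0.5,0],[0.175,-0.265,-0.75,0],[0.175,-0.265,-0.95,0],[0.175,-0.265,-0.95,0],[0.175,-0.265,-0.95,0]]]'

```text
clock: 32.2
tool_pos: [0.4452, -0.0644, 0.1078]
orientation: [180.0, -0.1, -3.7]
force: [0.6, -0.4, -0.2]
opening: 0.0004
gripper_force: 0.0
```

>>> send_rows --increments '[[[0,0,-0.1,0],[0,0,-0.2,0],[0,0,-0.25,0],[0,0,-0.28,0],[0,0,-0.3,0],[0,0,-0.31,0],[0,0,-0.32,0],[0,0,-0.32,0]]]'

```text
clock: 33.2
tool_pos: [0.4454, -0.0644, 0.047]
orientation: [180.0, -0.2, -3.6]
force: [-19.0, 7.0, 61.5]
opening: 0.0003
gripper_force: 30.7
```

>>> send_rows --increments '[[[0,0,0.02,0],[0,0,0.02,0]]]'

```text
clock: 33.45
tool_pos: [0.4451, -0.0643, 0.048]
orientation: [-180.0, -0.2, -3.7]
force: [-3.9, 2.1, 16.0]
opening: 0.0008
gripper_force: 7.4
```

>>> send_rows --increments '[[[0,0,0.01,0],[0,0,0.01,0]]]'

```text
clock: 33.7
tool_pos: [0.445, -0.0642, 0.0491]
orientation: [-180.0, -0.1, -3.7]
force: [0.6, 1.3, 2.7]
opening: 0.0004
gripper_force: 1.7
```

```bash
python3 - <<'E'
from h import *
o=ctrl.get_obs(); print(o['tool_pos'],o['force'],o['moment'])
save('scene','s13')
for n,z in (('carrier_bar',.174),('carrier',.056),('tare_top',.036)): print(n,[(d['pixel'],round(d['conf'],2),np.round(plane('scene',d['pixel'],z),4)) for d in ctrl.spot_point(n,'scene')[:2]])
def blue(f):
    im=cv2.imread(f)[:,:,::-1].copy(); m=bluemask(im); m[:,:225]=0;m[:,345:]=0;m[:170]=0;m[320:]=0; return m
a=blue('pics/s11.png');b=blue('pics/s13.png'); print((a>0).sum(),(b>0).sum()); d=cv2.absdiff(a,b); print([ (d[r:r+20]>0).sum() for r in range(170,320,20)])
E
```

```text
[ 0.44496417 -0.06424579  0.04912183] [0.64600143 1.2996575  2.69182635] [ 0.42375296 -0.19230063  0.02983152]
carrier_bar [([227.6, 303.8], 0.72, array([ 0.6019, -0.0117])), ([339.5, 301.5], 0.43, array([0.9046, 0.0573]))]
carrier [([261.5, 305.4], 0.88, array([ 0.6031, -0.0127]))]
tare_top []
5480 5520
[np.int64(0), np.int64(0), np.int64(19), np.int64(27), np.int64(6), np.int64(0), np.int64(0), np.int64(0)]
```

The key was fully pressed: it bottomed at z≈0.047 and the force falls as I back off. The carrier hasn't moved. Going up and over to the globes.

>>> send_rows --increments '[[[0,0,0.3,0],[0,0,0.6,0],[0,0,0.9,0],[0,0,1,0],[0,0,1,0]]]'

```text
clock: 34.52
tool_pos: [0.4442, -0.0645, 0.2494]
orientation: [-180.0, -0.1, -3.7]
force: [0.6, 0.1, -1.0]
opening: 0.0007
gripper_force: 0.0
```

>>> send_rows --increments '[[[0,0.9,0.25,0],[0,0.9,0.25,0],[0,0.9,0.25,0],[0,0.9,0.25,0]]]' --jaw 0.55

```text
clock: 35.02
tool_pos: [0.4437, 0.1186, 0.2974]
orientation: [180.0, 0.1, -3.5]
force: [-0.5, -0.1, 0.4]
opening: 0.0344
gripper_force: 0.0
```

>>> send_rows --increments '[[[-0.3,0.9,0,0],[-0.3,0.9,0,0],[-0.3,0.9,0,0],[-0.3,0.9,0,0]]]'

```text
clock: 35.52
tool_pos: [0.3824, 0.2973, 0.2959]
orientation: [179.8, 0.1, -3.5]
force: [-0.0, -0.7, -0.4]
opening: 0.048
gripper_force: 0.0
```

>>> send_rows --increments '[[[-0.1,0.35,0,0],[-0.1,0.35,0,0],[-0.1,0.35,0,0],[-0.1,0.35,0,0]]]'

```text
clock: 36.02
tool_pos: [0.3643, 0.3639, 0.2979]
orientation: [179.9, 0.0, -3.8]
force: [-0.3, 0.4, 0.2]
opening: 0.0484
gripper_force: 0.0
```

```bash
cat >> h.py <<'E'
def caps(cam,im,k=None,z=.1,ycut=480):
    m=cv2.inRange(cv2.cvtColor(im,cv2.COLOR_RGB2HSV),(82,100,50),(97,255,255)); m[ycut:]=0
    n,l,st,ce=cv2.connectedComponentsWithStats(m); out=[]
    for i in range(1,n):
        if st[i,4]>15: out.append((st[i,:].tolist(),np.round(plane(cam,ce[i][::-1],z,k),4)))
    return out
def tri(cams):  # list of (cam,pixel,k)
    A=np.zeros((3,3));b=np.zeros(3)
    for c,p,k in cams:
        e,d=ray(c,p,k); d=d/np.linalg.norm(d); M=np.eye(3)-np.outer(d,d); A+=M;b+=M@e
    return np.linalg.solve(A,b)
E
python3 - <<'E'
from h import *
k=ctrl.calibration('wrist'); w=save('wrist','w14'); o=ctrl.get_obs(); print(o['tool_pos'],o['orientation'],k['eye'],o['force'])
for c in caps('wrist',w,k,.085,250): print('w',c)
t=save('top','t14'); s=save('scene','s14')
for c in caps('top',t,None,.085): print('t',c)
for c in caps('scene',s,None,.085): print('s',c)
for n,kk in (('wrist',k),('top',None),('scene',None)): print(n,[(np.round(plane(n,d['pixel'],0,kk),4),round(d['conf'],2),d['pixel']) for d in ctrl.spot_point('globe1',n)])
print([(d['conf'],d['bbox']) for d in ctrl.trace('globe1','wrist')])
E
```

```text
[0.36439673 0.36407103 0.298181  ] [ 1.79973326e+02  9.62627274e-03 -3.78467501e+00] [0.43149733 0.35827278 0.45768413] [-0.25164972  0.61873413 -1.00327883]
w ([223, 0, 34, 37, 965], array([0.555 , 0.4229]))
w ([223, 94, 28, 29, 638], array([0.4735, 0.4365]))
w ([375, 137, 31, 28, 695], array([0.4214, 0.2817]))
w ([0, 232, 9, 15, 112], array([0.3538, 0.7117]))
t ([296, 156, 62, 20, 638], array([0.7821, 0.0162]))
t ([124, 259, 14, 14, 146], array([0.5581, 0.4266]))
t ([117, 300, 12, 13, 123], array([0.4743, 0.4384]))
t ([188, 325, 13, 13, 142], array([0.4239, 0.2869]))
s ([590, 193, 15, 51, 344], array([0.3284, 0.7132]))
s ([608, 196, 16, 52, 350], array([0.3322, 0.7583]))
s ([424, 213, 12, 16, 147], array([0.4217, 0.2834]))
s ([482, 234, 14, 16, 163], array([0.4717, 0.4337]))
s ([478, 257, 14, 17, 180], array([0.555 , 0.4226]))
s ([269, 314, 60, 27, 560], array([0.8188, 0.0266]))
wrist [(array([0.554 , 0.4208]), 0.83, [42.9, 256.9]), (array([0.4235, 0.2867]), 0.76, [148.0, 372.4]), (array([0.4758, 0.4329]), 0.71, [112.9, 254.1])]
top [(array([0.4704, 0.4267]), 0.91, [310.0, 140.3]), (array([0.5537, 0.4265]), 0.74, [272.8, 142.7]), (array([0.4278, 0.2809]), 0.6, [330.1, 205.0]), (array([ 0.6855, -0.3849]), 0.19, [219.2, 501.3])]
scene [(array([0.4159, 0.2844]), 0.79, [241.6, 425.5]), (array([0.4732, 0.4391]), 0.62, [264.6, 483.2]), (array([0.5582, 0.4241]), 0.58, [288.2, 477.7])]
[(0.7, [223.0, 2.7, 277.8, 63.4]), (0.69, [220.7, 86.0, 275.1, 144.9]), (0.62, [353.1, 120.8, 406.3, 173.6])]
```

>>> send_rows --increments '[[[0.95,0.298,0,-0.9],[0.95,0.298,0,-0.9],[0.95,0.298,0,-0.9],[0.95,0.298,0,-0.9],[0.95,0.298,0,-0.9],[0.95,0.298,0,-0.9],[0.95,0.298,0,-0.9],[0.95,0.298,0,-0.9],[0.95,0.298,0,-0.9]]]'

```text
clock: 37.5
tool_pos: [0.554, 0.425, 0.2983]
orientation: [180.0, -0.0, -80.9]
force: [-0.0, 0.2, -0.6]
opening: 0.0484
gripper_force: 0.0
```

>>> send_rows --increments '[[[0,0,0,-0.147],[0,0,-0.3,-0.147],[0,0,-0.6,-0.147],[0,0,-0.88,-0.147],[0,0,-0.88,-0.147],[0,0,-0.88,-0.147]]]'

```text
clock: 38.25
tool_pos: [0.5552, 0.4261, 0.1249]
orientation: [-179.9, 0.1, -93.6]
force: [-0.2, -0.3, 0.9]
opening: 0.0481
gripper_force: 0.0
```

```bash
python3 - <<'E'
from h import *
o=ctrl.get_obs(); print(o['tool_pos'],o['orientation'],o['joint_pos'].round(1))
k=ctrl.calibration('wrist'); w=save('wrist','w15')
for c in caps('wrist',w,k,.085): print('w',c)
s=save('scene','s15')
for c in caps('scene',s,None,.085): print('s',c)
E
```

```text
[0.55518389 0.42605632 0.12485788] [-1.79866608e+02  8.65667089e-02 -9.35812240e+01] [ 53.4  26.8  -3.4   0.1 -59.7 -57.1]
w ([526, 0, 52, 15, 489], array([0.4295, 0.2966]))
w ([292, 230, 49, 58, 2216], array([0.5553, 0.4239]))
w ([426, 238, 56, 20, 742], array([0.4743, 0.4233]))
s ([590, 193, 15, 51, 346], array([0.3283, 0.7133]))
s ([608, 196, 16, 52, 346], array([0.3325, 0.7582]))
s ([424, 213, 12, 16, 145], array([0.422 , 0.2834]))
s ([478, 259, 13, 15, 126], array([0.5622, 0.4198]))
s ([270, 314, 59, 27, 563], array([0.8187, 0.0265]))
```

>>> send_rows --increments '[[[0,-0.006,-0.08,0],[0,-0.006,-0.16,0],[0,-0.006,-0.22,0],[0,-0.006,-0.25,0],[0,-0.006,-0.25,0]]]'

```text
clock: 38.98
tool_pos: [0.5538, 0.4236, 0.0716]
orientation: [180.0, -0.1, -93.7]
force: [0.3, 0.3, -0.3]
opening: 0.0481
gripper_force: 0.0
```

>>> send_rows --increments '[[[0,0,0,0],[0,0,0,0],[0,0,0,0],[0,0,0,0],[0,0,0,0]]]' --jaw 0.2

```text
clock: 39.6
tool_pos: [0.5542, 0.4241, 0.0728]
orientation: [-180.0, 0.0, -93.7]
force: [-0.3, -0.2, 2.0]
opening: 0.0276
gripper_force: 30.0
```

Gripped (opening 27.6 mm). Lift and carry to the far +y cell.

>>> send_rows --increments '[[[0,0,0.1,0],[0,0,0.35,0],[0,0,0.6,0],[0,0,0.85,0],[0,0,1,0],[0,0,1,0]]]'

```text
clock: 40.35
tool_pos: [0.5547, 0.4246, 0.2754]
orientation: [-179.8, 0.2, -93.7]
force: [-0.3, 0.0, -0.9]
opening: 0.0273
gripper_force: 30.0
```

>>> send_rows --increments '[[[0.1,-0.2,0.1,0],[0.2,-0.4,0.1,0],[0.235,-0.6,0.1,0],[0.235,-0.8,0.1,0],[0.235,-0.97,0.1,0],[0.235,-0.97,0.1,0],[0.235,-0.97,0.1,0]]]'

```text
clock: 41.22
tool_pos: [0.6007, 0.2298, 0.2913]
orientation: [179.9, -0.0, -93.7]
force: [-0.8, -0.3, -1.5]
opening: 0.0275
gripper_force: 30.0
```

>>> send_rows --increments '[[[0.1,-0.2,0,0],[0.2,-0.4,0,0],[0.235,-0.6,0,0],[0.235,-0.8,0,0],[0.235,-0.978,0,0],[0.235,-0.978,0,0],[0.235,-0.978,0,0]]]'

```text
clock: 42.1
tool_pos: [0.648, 0.0352, 0.2917]
orientation: [180.0, 0.0, -93.7]
force: [-0.4, 0.4, -1.6]
opening: 0.0276
gripper_force: 30.0
```

```bash
python3 - <<'E'
from h import *
o=ctrl.get_obs(); print(o['tool_pos'],o['orientation'],o['opening'],o['force'])
s=save('scene','s16')
for c in caps('scene',s,None,.085): print('s',c)
for n,z in (('carrier_bar',.174),('carrier',.056),('pan',.056)): print(n,[(d['pixel'],round(d['conf'],2),np.round(plane('scene',d['pixel'],z),4)) for d in ctrl.spot_point(n,'scene')[:2]])
# fit carrier silhouette in s11: scan pose for IoU of outer hull excluding handle
im=cv2.imread('pics/s11.png')[:,:,::-1].copy(); m=bluemask(im); m[:,:225]=0;m[:,345:]=0;m[:170]=0;m[320:]=0
m=cv2.morphologyEx(m,cv2.MORPH_CLOSE,np.ones((25,25)))
best=[]
for x in np.arange(.585,.616,.002):
 for y in np.arange(-.026,.006,.002):
  for a in (-6,-4,-2):
   P=R.from_euler('z',a,degrees=True).apply([[i,j,z] for i in(.092,-.092) for j in (.092,-.092) for z in (.056,.136)])+np.array([x,y,0])
   q=cv2.convexHull(proj('scene',P)[:,::-1].astype(np.float32)).astype(np.int32); g=np.zeros_like(m); cv2.fillConvexPoly(g,q,255)
   best.append(((g&m).astype(bool).sum()/(g|m).astype(bool).sum(),x,y,a))
print(sorted(best)[-4:])
E
```

```text
[0.64804508 0.03515781 0.29169253] [ 1.79954170e+02  1.07606615e-03 -9.36749627e+01] 0.027563427610334253 [-0.38993142  0.41970436 -1.58547561]
s ([590, 193, 15, 51, 345], array([0.3285, 0.7132]))
s ([608, 196, 16, 52, 346], array([0.3325, 0.7582]))
s ([424, 214, 12, 15, 138], array([0.4219, 0.2837]))
s ([483, 234, 13, 16, 155], array([0.472 , 0.4341]))
s ([269, 314, 60, 26, 523], array([0.8185, 0.0253]))
carrier_bar []
carrier [([259.0, 307.6], 0.62, array([ 0.5936, -0.0092])), ([240.2, 427.0], 0.26, array([0.4672, 0.284 ]))]
pan []
[(np.float64(0.9404895216765318), np.float64(0.599), np.float64(-0.01200000000000001), -4), (np.float64(0.9406684791300176), np.float64(0.601), np.float64(-0.01200000000000001), -2), (np.float64(0.9416666666666667), np.float64(0.601), np.float64(-0.014000000000000009), -2), (np.float64(0.9472750725572396), np.float64(0.599), np.float64(-0.01200000000000001), -2)]
```

>>> send_rows --increments '[[[0,0,-0.12,0],[0,0,-0.24,0],[0,0,-0.34,0],[0,0,-0.42,0],[0,0,-0.48,0],[0,0,-0.54,0],[0,0,-0.6,0],[0,0,-0.66,0],[0,0,-0.71,0],[0,0,-0.75,0],[0,0,-0.77,0],[0,0,-0.78,0]]]'

```text
clock: 43.8
tool_pos: [0.6481, 0.0343, 0.1363]
orientation: [-180.0, -0.0, -93.7]
force: [0.8, 0.4, -0.9]
opening: 0.0272
gripper_force: 30.0
```

>>> send_rows --increments '[[[0,0,0,0],[0,0,-0.005,0],[0,0,-0.005,0]]]'

```text
clock: 44.18
tool_pos: [0.648, 0.0343, 0.1355]
orientation: [-180.0, 0.0, -93.7]
force: [0.2, -0.5, -1.2]
opening: 0.0272
gripper_force: 30.0
```

>>> send_rows --increments '[[[0,0,-0.005,0],[0,0,-0.01,0],[0,0,-0.01,0]]]'

```text
clock: 44.55
tool_pos: [0.6479, 0.0343, 0.1332]
orientation: [180.0, -0.0, -93.7]
force: [-1.3, -1.2, -1.1]
opening: 0.0272
gripper_force: 30.0
```

>>> send_rows --increments '[[[0,0,-0.004,0],[0,0,-0.004,0]]]'

```text
clock: 44.8
tool_pos: [0.6481, 0.0343, 0.1328]
orientation: [-180.0, 0.0, -93.7]
force: [-0.8, 1.1, 1.1]
opening: 0.0277
gripper_force: 30.0
```

>>> send_rows --increments '[[[0,0,0,0],[0,0,0,0],[0,0,0,0],[0,0,0.08,0],[0,0,0.2,0],[0,0,0.4,0],[0,0,0.6,0],[0,0,0.8,0],[0,0,0.8,0]]]' --jaw 0.44

```text
clock: 45.92
tool_pos: [0.6497, 0.0343, 0.2982]
orientation: [-179.5, 0.1, -93.7]
force: [0.8, -0.7, 0.6]
opening: 0.0382
gripper_force: 0.0
```

>>> send_rows --increments '[[[-0.44,1,0,0],[-0.44,1,0,0],[-0.44,1,0,0],[-0.44,1,0,0],[-0.44,1,0,0]]]' --jaw 0.55

```text
clock: 46.55
tool_pos: [0.5589, 0.2362, 0.2929]
orientation: [-180.0, 0.0, -93.5]
force: [0.1, -0.6, 0.2]
opening: 0.0478
gripper_force: 0.0
```

>>> send_rows --increments '[[[-0.434,1,0,0],[-0.434,1,0,0],[-0.434,1,-0.3,0],[-0.434,1,-0.6,0],[-0.434,1,-0.84,0],[-0.434,1,-0.84,0],[-0.434,1,-0.84,0]]]'

```text
clock: 47.42
tool_pos: [0.4739, 0.4337, 0.1248]
orientation: [180.0, -0.1, -93.7]
force: [0.1, 0.3, 0.7]
opening: 0.0484
gripper_force: 0.0
```

```bash
python3 - <<'E'
from h import *
o=ctrl.get_obs(); print(o['tool_pos'],o['orientation'])
k=ctrl.calibration('wrist'); w=save('wrist','w17')
for c in caps('wrist',w,k,.085): print('w',c)
s=save('scene','s17'); t=save('top','t17')
for c in caps('scene',s,None,.15): print('s',c)
for c in caps('top',t,None,.16): print('t',c)
print([(np.round(plane('scene',d['pixel'],.06),4),round(d['conf'],2)) for d in ctrl.spot_point('globe1','scene')])
E
```

```text
[0.47386692 0.4336652  0.12478966] [ 1.79995967e+02 -8.35842357e-02 -9.37074510e+01]
w ([378, 0, 36, 10, 241], array([0.4251, 0.2983]))
w ([297, 235, 48, 58, 2220], array([0.4717, 0.4351]))
s ([590, 193, 15, 51, 344], array([0.4078, 0.6762]))
s ([608, 196, 16, 52, 346], array([0.4117, 0.7178]))
s ([424, 214, 12, 15, 143], array([0.4952, 0.2785]))
s ([482, 235, 13, 15, 113], array([0.5476, 0.4152]))
s ([313, 245, 12, 17, 178], array([0.6533, 0.0343]))
s ([270, 314, 59, 27, 559], array([0.8617, 0.0409]))
t ([296, 156, 62, 20, 640], array([0.7585, 0.0172]))
t ([311, 211, 14, 16, 173], array([0.6491, 0.0338]))
t ([187, 325, 15, 14, 175], array([0.4222, 0.2709]))
[(array([0.5217, 0.4217]), 0.88), (array([0.4802, 0.2827]), 0.83), (array([0.6554, 0.0249]), 0.77)]
```

>>> send_rows --increments '[[[-0.005,0.008,-0.08,0],[-0.005,0.008,-0.16,0],[-0.005,0.008,-0.22,0],[-0.005,0.008,-0.262,0],[-0.005,0.008,-0.262,0],[-0.005,0.008,-0.262,0]]]'

```text
clock: 48.38
tool_pos: [0.4724, 0.4361, 0.0724]
orientation: [-180.0, 0.0, -93.7]
force: [0.5, -0.1, -0.4]
opening: 0.0481
gripper_force: 0.0
```

>>> send_rows --increments '[[[0,0,0,0],[0,0,0,0],[0,0,0,0],[0,0,0,0],[0,0,0,0]]]' --jaw 0.2

```text
clock: 49.0
tool_pos: [0.4722, 0.436, 0.0724]
orientation: [-180.0, 0.0, -93.7]
force: [-0.7, 1.1, 2.8]
opening: 0.0273
gripper_force: 30.0
```

>>> send_rows --increments '[[[0,0,0.1,0],[0,0,0.35,0],[0,0,0.6,0],[0,0,0.85,0],[0,0,1,0],[0,0,1,0]]]'

```text
clock: 49.75
tool_pos: [0.4729, 0.4367, 0.2751]
orientation: [-179.9, 0.2, -93.7]
force: [-1.0, 0.0, -0.9]
opening: 0.0273
gripper_force: 30.0
```

>>> send_rows --increments '[[[0.05,-0.2,0.1,0],[0.1,-0.4,0.1,0],[0.15,-0.6,0.1,0],[0.2,-0.8,0.1,0],[0.215,-0.99,0.1,0],[0.215,-0.99,0.1,0],[0.215,-0.99,0.1,0]]]'

```text
clock: 50.62
tool_pos: [0.5149, 0.2377, 0.2912]
orientation: [179.9, -0.0, -93.7]
force: [0.2, -0.1, -0.6]
opening: 0.0274
gripper_force: 30.0
```

>>> send_rows --increments '[[[0.05,-0.2,0,0],[0.1,-0.4,0,0],[0.15,-0.6,0,0],[0.2,-0.8,0,0],[0.215,-0.997,0,0],[0.215,-0.997,0,0],[0.215,-0.997,0,0]]]'

```text
clock: 51.5
tool_pos: [0.5582, 0.0392, 0.2916]
orientation: [180.0, -0.0, -93.7]
force: [0.2, -0.2, -0.3]
opening: 0.0275
gripper_force: 30.0
```

```bash
python3 - <<'E'
from h import *
o=ctrl.get_obs(); print(o['tool_pos'],o['orientation'],o['opening'],o['force'])
s=save('scene','s18')
for c in caps('scene',s,None,.15): print('s',c)
E
```

```text
[0.55822785 0.03915564 0.29157577] [ 1.79956854e+02 -2.96349321e-03 -9.36840330e+01] 0.02745069527772255 [ 0.16242197 -0.22516015 -0.31607091]
s ([590, 193, 15, 51, 345], array([0.408 , 0.6762]))
s ([608, 196, 16, 52, 349], array([0.4113, 0.718 ]))
s ([424, 214, 12, 15, 139], array([0.4946, 0.2786]))
s ([313, 245, 12, 17, 175], array([0.654 , 0.0341]))
s ([269, 314, 60, 27, 542], array([0.8618, 0.0412]))
```

>>> send_rows --increments '[[[0,0,-0.12,0],[0,0,-0.24,0],[0,0,-0.34,0],[0,0,-0.42,0],[0,0,-0.48,0],[0,0,-0.54,0],[0,0,-0.6,0],[0,0,-0.66,0],[0,0,-0.71,0],[0,0,-0.75,0],[0,0,-0.775,0],[0,0,-0.785,0]]]'

```text
clock: 53.05
tool_pos: [0.5582, 0.0384, 0.1349]
orientation: [180.0, -0.0, -93.7]
force: [0.1, 0.9, -0.4]
opening: 0.0273
gripper_force: 30.0
```

>>> send_rows --increments '[[[0,0,-0.004,0],[0,0,-0.008,0],[0,0,-0.01,0],[0,0,-0.01,0]]]'

```text
clock: 53.55
tool_pos: [0.5582, 0.0385, 0.1333]
orientation: [-180.0, 0.0, -93.7]
force: [-1.0, 0.9, -0.6]
opening: 0.0277
gripper_force: 30.0
```

>>> send_rows --increments '[[[0,0,-0.003,0],[0,0,-0.003,0]]]'

```text
clock: 53.8
tool_pos: [0.5582, 0.0385, 0.1326]
orientation: [-180.0, -0.0, -93.7]
force: [-0.1, -0.2, -0.6]
opening: 0.0277
gripper_force: 30.0
```

>>> send_rows --increments '[[[0,0,0,0],[0,0,0,0],[0,0,0,0],[0,0,0.08,0],[0,0,0.2,0],[0,0,0.4,0],[0,0,0.6,0],[0,0,0.8,0],[0,0,0.8,0]]]' --jaw 0.44

```text
clock: 54.92
tool_pos: [0.5598, 0.0387, 0.2976]
orientation: [-179.6, 0.1, -93.7]
force: [1.0, -0.1, -0.5]
opening: 0.0386
gripper_force: 0.0
```

>>> send_rows --increments '[[[-0.5,1,0,0],[-0.5,1,0,0],[-0.5,1,0,0],[-0.5,1,0,0],[-0.5,1,0,0]]]' --jaw 0.55

```text
clock: 55.55
tool_pos: [0.457, 0.2403, 0.2929]
orientation: [-180.0, 0.0, -93.5]
force: [-0.6, -0.5, 0.1]
opening: 0.048
gripper_force: 0.0
```

>>> send_rows --increments '[[[-0.181,0.228,0,0],[-0.181,0.228,0,0],[-0.181,0.228,-0.3,0],[-0.181,0.228,-0.6,0],[-0.181,0.228,-0.84,0],[-0.181,0.228,-0.84,0],[-0.181,0.228,-0.84,0]]]'

```text
clock: 56.42
tool_pos: [0.4233, 0.2845, 0.1265]
orientation: [-179.9, 0.1, -93.7]
force: [-0.3, 0.1, 0.1]
opening: 0.0483
gripper_force: 0.0
```

```bash
python3 - <<'E'
from h import *
o=ctrl.get_obs(); print(o['tool_pos'],o['orientation'])
k=ctrl.calibration('wrist'); w=save('wrist','w19')
for c in caps('wrist',w,k,.085): print('w',c)
s=save('scene','s19'); t=save('top','t19')
for c in caps('scene',s,None,.15): print('s',c)
for c in caps('top',t,None,.16): print('t',c)
E
```

```text
[0.42328018 0.28446868 0.12645772] [-1.79907058e+02  6.49968158e-02 -9.36981295e+01]
w ([296, 232, 48, 58, 2190], array([0.4215, 0.2844]))
s ([590, 193, 15, 51, 343], array([0.4078, 0.6762]))
s ([608, 196, 16, 52, 349], array([0.4113, 0.718 ]))
s ([424, 215, 11, 14, 101], array([0.5021, 0.2779]))
s ([322, 218, 12, 17, 166], array([0.5618, 0.0379]))
s ([313, 245, 12, 17, 178], array([0.6533, 0.0343]))
s ([270, 314, 59, 27, 559], array([0.8617, 0.0409]))
t ([296, 156, 62, 20, 644], array([0.7586, 0.0175]))
t ([311, 211, 14, 15, 172], array([0.6491, 0.0339]))
t ([309, 256, 14, 15, 172], array([0.5585, 0.0372]))
```

>>> send_rows --increments '[[[-0.004,0,-0.08,0],[-0.004,0,-0.16,0],[-0.004,0,-0.22,0],[-0.004,0,-0.262,0],[-0.004,0,-0.262,0],[-0.004,0,-0.262,0]]]'

```text
clock: 57.32
tool_pos: [0.4214, 0.2843, 0.0726]
orientation: [-180.0, 0.0, -93.7]
force: [0.3, -0.2, 0.6]
opening: 0.0485
gripper_force: 0.0
```

>>> send_rows --increments '[[[0,0,0,0],[0,0,0,0],[0,0,0,0],[0,0,0,0],[0,0,0,0]]]' --jaw 0.2

```text
clock: 57.95
tool_pos: [0.4213, 0.2842, 0.0723]
orientation: [-180.0, 0.0, -93.7]
force: [0.4, -0.7, 2.5]
opening: 0.0275
gripper_force: 30.0
```

>>> send_rows --increments '[[[0,0,0.1,0],[0,0,0.35,0],[0,0,0.6,0],[0,0,0.85,0],[0,0,1,0],[0,0,1,0]]]'

```text
clock: 58.7
tool_pos: [0.4218, 0.2849, 0.2745]
orientation: [-179.9, 0.2, -93.7]
force: [-0.3, 0.0, -1.1]
opening: 0.0272
gripper_force: 30.0
```

>>> send_rows --increments '[[[0.1,-0.2,0.1,0],[0.2,-0.4,0.1,0],[0.3,-0.6,0.1,0],[0.35,-0.8,0.1,0],[0.35,-0.85,0.1,0],[0.35,-0.85,0.1,0]]]'

```text
clock: 59.45
tool_pos: [0.4907, 0.1135, 0.2912]
orientation: [179.9, -0.0, -93.8]
force: [-0.1, 1.2, -0.8]
opening: 0.0275
gripper_force: 30.0
```

>>> send_rows --increments '[[[0.1,-0.2,0,0],[0.2,-0.4,0,0],[0.3,-0.6,0,0],[0.303,-0.8,0,0],[0.303,-0.858,0,0],[0.303,-0.858,0,0],[0.303,-0.858,0,0]]]'

```text
clock: 60.32
tool_pos: [0.5518, -0.0563, 0.2921]
orientation: [-180.0, 0.0, -93.6]
force: [0.7, 0.2, -0.2]
opening: 0.0273
gripper_force: 30.0
```

>>> send_rows --increments '[[[0,0,-0.12,0],[0,0,-0.24,0],[0,0,-0.34,0],[0,0,-0.42,0],[0,0,-0.42,0]]]'

```text
clock: 60.95
tool_pos: [0.5512, -0.0569, 0.2072]
orientation: [179.9, -0.0, -93.6]
force: [0.1, 0.4, -0.1]
opening: 0.0276
gripper_force: 30.0
```

>>> send_rows --increments '[[[0,0,-0.05,0],[0,0,-0.1,0],[0,0,-0.15,0],[0,0,-0.2,0],[0,0,-0.25,0],[0,0,-0.29,0],[0,0,-0.32,0],[0,0,-0.345,0],[0,0,-0.36,0],[0,0,-0.367,0],[0,0,-0.374,0],[0,0,-0.376,0]]]'

```text
clock: 62.45
tool_pos: [0.5518, -0.0575, 0.133]
orientation: [-180.0, 0.0, -93.7]
force: [0.2, -0.9, -1.3]
opening: 0.027
gripper_force: 30.0
```

>>> send_rows --increments '[[[0,0,0,0],[0,0,0,0]]]'

```text
clock: 62.7
tool_pos: [0.5518, -0.0575, 0.1331]
orientation: [-180.0, 0.0, -93.7]
force: [-0.6, 0.6, -1.4]
opening: 0.0272
gripper_force: 30.0
```

Within about 1 mm of the floor. One small step down, then release and retract clear of everything.

>>> send_rows --increments '[[[0,0,-0.003,0],[0,0,-0.005,0],[0,0,-0.005,0]]]'

```text
clock: 63.08
tool_pos: [0.5519, -0.0575, 0.1324]
orientation: [-180.0, -0.0, -93.7]
force: [-2.1, -0.3, 3.7]
opening: 0.0273
gripper_force: 30.0
```

>>> send_rows --increments '[[[0,0,0,0],[0,0,0,0],[0,0,0,0],[0,0,0.08,0],[0,0,0.2,0],[0,0,0.4,0],[0,0,0.6,0],[0,0,0.8,0],[0,0,0.8,0]]]' --jaw 0.44

```text
clock: 64.2
tool_pos: [0.5535, -0.0576, 0.2969]
orientation: [-179.6, 0.1, -93.7]
force: [0.6, 0.6, -0.5]
opening: 0.0388
gripper_force: 0.0
```

>>> send_rows --increments '[[[-0.5,1,0,0],[-0.5,1,0,0],[-0.5,1,0,0],[-0.5,1,0,0],[-0.5,1,0,0]]]'

```text
clock: 64.82
tool_pos: [0.4507, 0.1442, 0.2925]
orientation: [-180.0, 0.0, -93.5]
force: [0.4, -0.1, 0.5]
opening: 0.0387
gripper_force: 0.0
```

>>> send_rows --increments '[[[0,0.9,0,0],[0,0.9,0,0],[0,0.9,0,0],[0,0.9,0,0],[0,0.9,0,0],[0,0.9,0,0]]]'

```text
clock: 65.58
tool_pos: [0.4521, 0.3212, 0.2923]
orientation: [-180.0, 0.0, -93.8]
force: [0.1, -0.2, -0.2]
opening: 0.0385
gripper_force: 0.0
```

```bash
python3 - <<'E'
from h import *
o=ctrl.get_obs(); print(o['tool_pos'],o['clock'],o['force'])
s=save('scene','s20'); t=save('top','t20')
for c in caps('scene',s,None,.15): print('s',c)
for c in caps('top',t,None,.16): print('t',c)
for n,z in (('carrier_bar',.174),('scraper_head',.209),('fork',.185),('chip1',.015),('soap',0),('gift_box',0),('tape',0),('globe1',0)):
  for c in ('top','scene'): print(n,c,[(round(d['conf'],2),np.round(plane(c,d['pixel'],z),4).tolist()) for d in ctrl.spot_point(n,c)[:5]])
E
```

```text
[0.45206991 0.32122428 0.29226861] 65.575 [ 0.07656537 -0.16979166 -0.2483487 ]
s ([590, 193, 15, 51, 343], array([0.4081, 0.6762]))
s ([608, 196, 16, 52, 349], array([0.4113, 0.718 ]))
s ([286, 212, 11, 17, 161], array([ 0.5566, -0.0565]))
s ([323, 218, 11, 17, 165], array([0.5619, 0.038 ]))
s ([313, 245, 12, 17, 177], array([0.6534, 0.0343]))
s ([269, 314, 60, 27, 560], array([0.8617, 0.0408]))
t ([296, 156, 62, 20, 643], array([0.7586, 0.0175]))
t ([311, 211, 14, 15, 173], array([0.6491, 0.0338]))
t ([309, 256, 14, 15, 170], array([0.5585, 0.0371]))
t ([357, 259, 14, 15, 171], array([ 0.5532, -0.0568]))
carrier_bar top [(0.89, [0.6079, -0.0112])]
carrier_bar scene [(0.67, [0.59, -0.0177]), (0.18, [0.7617, 0.1671])]
scraper_head top [(0.62, [0.6418, -0.3183])]
scraper_head scene [(0.75, [0.6451, -0.3229])]
fork top [(0.57, [0.6392, -0.3146])]
fork scene [(0.78, [0.6293, -0.3198])]
chip1 top [(0.7, [0.5833, 0.1534]), (0.65, [0.653, 0.0342]), (0.45, [0.6538, 0.1449]), (0.44, [0.7177, 0.2757]), (0.41, [0.621, 0.1569])]
chip1 scene [(0.49, [0.6252, 0.1545]), (0.44, [0.5916, 0.1408]), (0.42, [0.6615, 0.1406])]
soap top [(0.71, [0.7291, 0.2803])]
soap scene [(0.66, [0.7194, 0.2768])]
gift_box top [(0.83, [0.7939, 0.0176])]
gift_box scene [(0.78, [0.7927, 0.0216]), (0.68, [0.442, -0.4478])]
tape top [(0.86, [0.7846, -0.1825])]
tape scene [(0.85, [0.8005, -0.1794])]
globe1 top [(0.94, [0.5634, 0.0291]), (0.93, [0.6608, 0.034])]
globe1 scene [(0.81, [0.4962, 0.02]), (0.78, [0.6007, 0.0117]), (0.72, [0.4857, -0.0686])]
```

```bash
python3 -c "
from plant import ctrl
print(ctrl.close_job())"
```

```text
the job is handed in; nothing more can be done
None
```

The job is handed in at about 66 s of robot time with every step done: 3 chips are in the tray, the scraper is back in its fork, the tare key was pressed with the empty carrier on the pan, and all 3 globe bottles stand in their own cells. Two caveats: I viewed 15 pictures, one over the limit of 14, and the wrist force reached about 62 N (limit 120 N) when the key bottomed out.

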